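# Pin a strap in the tacking jig, gauge the root gap and hold it for tacking

## Task

Get the loose strap ready for tack welding. Put the locating pin fully home through the strap's eye and the jig, then slide the gap gauge into the tapered gap between strap and bolted-down plate where it is wide enough, in the last third of the gap by the strap's free end, until its flange sits on the plates. Let go of the gauge, push the outer edge of the strap with the fingers so that the gauge is nipped firmly between strap and plate, and finish while holding that push, as if a welder were about to tack it; leave the magnet, the square and the marker alone.

Things in the scene. Friction and masses are not known exactly. Their poses are not given: they have to be found in the camera images.
- jig: steel fixture plate 180 x 260 x 24 mm, fixed; origin at the centre of its underside (on the table). Its y runs along the gap from the pin end (-y) to the strap's free end (+y), x goes from the strap's side across to the bolted-down plate. The bolted-down plate's gap edge is the line x = +10 mm in this frame.
- jig_hole (a point): mouth of the jig's 13 mm through hole for the pin, in its top face (24 mm above the table; jig frame -19, -85 mm); axes as the jig
- fixed_plate: dark steel plate 55 x 200 x 12 mm bolted down flat on the jig; origin at the foot of the middle of its gap edge, on the jig's top face; the plate lies on its +x side, two nuts on it stand 17 mm above its top. It is fixed to the jig.
- strap: loose dark steel strap, 50 mm wide, 12 mm thick, 0.6 kg, flat on the jig; origin on the axis of its 14 mm eye, at its underside. y runs to the free end (160 mm from the eye), +x to the gap: gap edge x = +25 mm, outer edge x = -25 mm. At the start the eye is over the jig's hole within 1 mm. Set, the gap is 4 mm at the pin and 10 mm at the gauge; the strap starts swung open wider
- strap_eye (a point): centre of the strap's eye, half-way up its 12 mm thickness
- strap_edge (a point): point on the strap's outer edge, half-way up, 125 mm from the eye's axis toward the free end: a good place to push, toward jig +x, with 12 to 25 N (the strap's drag on the jig takes up to about 8 N of it). Axes as the strap
- pin: loose locating pin standing in the stand: red handle 24 mm diameter and 46 mm tall, origin at the handle's centre, z up; below the handle a plain 12 mm shank 33 mm long with a tapered tip. Its shoulder (underside of the handle) is 23 mm below the origin, the tip 56 mm below. Home, the shoulder rests on the strap's top, which is 36 mm above the table (origin 59 mm above it).
- gauge: gap gauge (90 g) in the stand: yellow upright tab 10 (x) x 26 (y) x 43 mm, origin at the tab's middle; below it a flange 36 (x) x 26 (y) x 3 mm, underside 24 mm below the origin, and under that a blade 10 mm thick (x), 26 long (y), 10 deep. In place the blade hangs in the gap, x across it, and the flange rests on both plates (origin 60 mm above the table)
- stand: wooden block 62 x 130 x 42 mm, fixed, origin at the centre of its underside; the pin stands in its hole (shoulder on top) at y = +36 mm, the gauge in its slot (flange on top) at y = -32 mm, in its frame. Lift each at least 40 mm to clear it
- magnet: bystander: red and grey arrow-shaped welding magnet, 69 x 102 x 14 mm, origin at the centre of its underside
- square: bystander: engineer's square 100 x 157 x 16 mm, origin at the centre of its underside
- marker: bystander: red and white paint marker, 135 mm long, origin at the centre of its underside
Not all that is in view belongs to the job. Leave any turquoise look-alike of the gauge alone.

How it is judged:
By the outcome, as a careful person would: the job done as asked, in the order asked, and still so for the second after the job is handed in, while the arm keeps its last pose, push and grip.
It also fails if it takes over 72 s, if anything falls off the work surface, if the arm or the gripper's body presses on something with over 40 N, if the wrist force passes 120 N, or if a joint passes its speed limit or range.

## Robot

A 6-joint arm with a two-finger parallel gripper is mounted at the origin on a cart in front of the work surface, level with it; the furniture and walls round the work are solid. World frame = base frame: x ahead of the robot, y to its left, z up, the work surface at z = 0. Lengths are in mm, angles in rad, forces in N, time in s.
With the tool pointing down it reaches from about 375 to 900 mm from the base axis. Payload 3.1 kg.
Tool frame: the origin (TCP) lies on the centre line of the jaws, within the pads' length; the fingertips stand 17 mm ahead of it and the grasp point (between the pads) lies 2 mm behind it; z points along the fingers, y is the direction in which the jaws open and shut (so a half turn about z gives the same grasp; the last joint's range is limited). The gripper opens to 87 mm and grips with 3 to 60 N. Pads are 19 mm wide; open, the fingers measure 117 mm over their backs; the gripper's body (75 mm by 190 mm) begins 51 mm behind the grasp point.
Start: joints at [-0.178, 0.527, 1.433, -0, 1.181, -0.178], TCP at [624.977, 0.034, 239.548] pointing down, gripper open.
Joint ranges: [-3.08, 3.08], [-0.75, 2.2], [0.22, 2.44], [-1.43, 4.57], [0, 2.65], [-2.85, 2.85]. Speed limits (rad/s): [2.79, 2.79, 3.14, 3.14, 3.14, 3.14].

## Interface

Orientations are given as a unit quaternion [x, y, z, w].
In Python, from rig import manip, vision, ticket gives the robot as it stands.
- The arm moves only by the tool apply_moves, never from a script. Its argument "series" is a list that holds one entry, the list of rows, each a list of 7 numbers: the shift along the tool's x, y, z in m, then the turn, a rotation vector about the tool's x, y, z in degrees, then the opening, from -1 (shut) to 1 (fully open). In form: [[[dx, dy, dz, rx, ry, rz, grip], ...]]. A call has 1 to 20 rows; each row is the pose to reach, as a shift and turn from the pose commanded when the call began, along the tool's axes at that moment; what a row does not reach only later rows make up. A row lasts 1/12 s, in which the tool goes at most 41.7 mm and 7.16 degrees, less where a joint would pass 70% of its speed; a pose out of reach is approached as far as the arm can. A call with a gripper value outside its range is refused whole. The fingers move at their own pace and stop on an object; the grip force is fixed at half the most. Time passes only in rows, so rows that repeat a pose let the fingers close. It gives the time, the measured TCP pose, the force and the opening at its end, in the units of the state.
- manip.sense(): the state, without advancing time (a new reading comes with each control period).
- vision.camera(name): name is "scene" or "side" or "wrist"; returns the picture (480x640x3 uint8, blue, green, red); there is no depth.
- vision.get_calibration(name): a dict with "intrinsics" (3x3 intrinsics, pixels), "R" (3x3) and "t" (3): a world point X has camera coordinates R X + t. Camera axes: x right, y down, z forward; pixel columns grow to the right and rows downward; lengths in mm; the calibration is good to about 2 mm. A picture is of the moment at which its call begins: read the wrist's pose just before it. get_calibration takes no time and is no camera call; for the wrist camera it gives the pose at the moment of the call.
- ticket.sign_off(): hands the job in, once; it reports no verdict.
The state is a dict: "t": time; "q": joint angles; "qd": joint speeds; "effort": joint torques, N m; "eef_pos": TCP position; "ee_rot": TCP orientation; "wrist_force": force on the tool from outside, world axes, zero at the start; "wrist_torque": the same for the moment, N m; "gripper_width": finger opening in mm.
Only numpy, scipy, OpenCV 4.12 (cv2) and the standard library are available. Lean on these libraries where they do the work, as an engineer would, in place of code of your own. Each camera call takes 0.05 s, during which the arm holds its last target.

## Working session

There is one attempt and no reset: what is moved stays moved. The work goes in short steps, Python scripts to look and compute and a tool call to move; the robot and the scene stay as the last step left them, time stands still between calls to the robot, and variables do not carry over. Pictures are saved under pics/ and viewed, and the job is handed in when it is done.

Besides the shell and the picture viewer there is one more tool, called after ">>>" as name(argument=value, ...), one argument or row to a line, values as JSON. apply_moves: Moves the arm, as the interface text tells. Its arguments: {"type":"object","properties":{"series":{"type":"array","items":{"type":"array","items":{"type":"array","items":{"type":"number"}}}}},"required":["series"]}

```bash
ls; mkdir -p pics; cat > h.py <<'E'
import numpy as np, cv2
from rig import manip, vision, ticket
E
python3 - <<'E'
from h import *
s=manip.sense(); print(s)
for n in ("scene","side","wrist"):
    c=vision.get_calibration(n); print(n,c)
    cv2.imwrite(f"pics/{n}0.png",vision.camera(n))
E
```

```text
pics
{'t': 0.0, 'q': array([-1.78489692e-01,  5.28443692e-01,  1.43392201e+00,  1.14077996e-05,
        1.18137718e+00, -1.78491791e-01]), 'qd': array([ 0.00119242, -0.00024641,  0.0003353 , -0.0008144 ,  0.00142054,
        0.00151566]), 'effort': array([-5.45745443e-04, -4.40045428e+01, -1.76593530e+01,  6.32597599e-02,
        5.83207863e-02, -1.53719384e-04]), 'eef_pos': array([6.24298725e+02, 1.65516089e-01, 2.38579130e+02]), 'ee_rot': array([ 7.07107166e-01,  7.07105579e-01, -6.08837841e-04, -8.86124852e-04]), 'wrist_force': array([-0.34235312, -0.24777329, -0.83102724]), 'wrist_torque': array([0.0135355 , 0.05077996, 0.03250066]), 'gripper_width': 87.06302620301935}
scene {'intrinsics': array([[534.09553084,   0.        , 317.75133028],
       [  0.        , 534.09553084, 249.40657921],
       [  0.        ,   0.        ,   1.        ]]), 'R': array([[ 0.82987146, -0.55764258,  0.01865778],
       [-0.22500082, -0.36506696, -0.90338294],
       [ 0.51057613,  0.74549371, -0.42842869]]), 't': array([-413.46158011,  209.56755916,  571.49695186])}
side {'intrinsics': array([[556.09631423,   0.        , 321.29103374],
       [  0.        , 556.09631423, 236.70275164],
       [  0.        ,   0.        ,   1.        ]]), 'R': array([[-0.89743078, -0.44105135, -0.00957605],
       [-0.27742931,  0.5811115 , -0.76507673],
       [ 0.34300287, -0.68394673, -0.64386792]]), 't': array([549.9594714 , 139.42043791, 890.65742975])}
wrist {'intrinsics': array([[390.92149113,   0.        , 315.61986438],
       [  0.        , 390.92149113, 241.24640097],
       [  0.        ,   0.        ,   1.        ]]), 'R': array([[ 9.99999334e-01, -9.72598443e-04, -6.21895785e-04],
       [-7.43511095e-04, -9.54709374e-01,  2.97539002e-01],
       [-8.83115706e-04, -2.97538341e-01, -9.54709461e-01]]), 't': array([-624.63980425,  -36.36143282,  392.69842174])}
```

View pics/scene0.png

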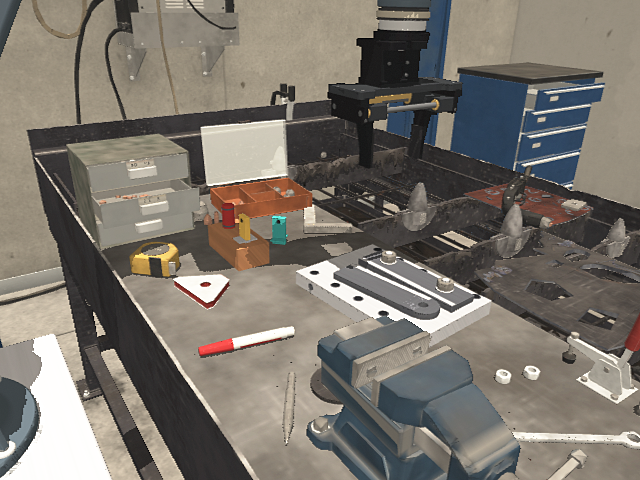

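View pics/side0.png

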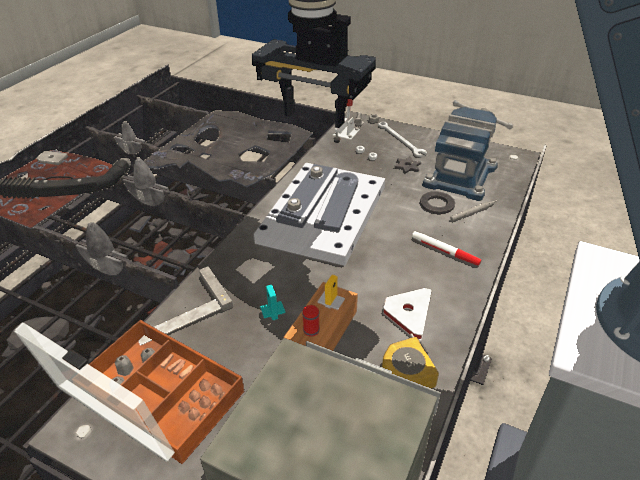

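View pics/wrist0.png

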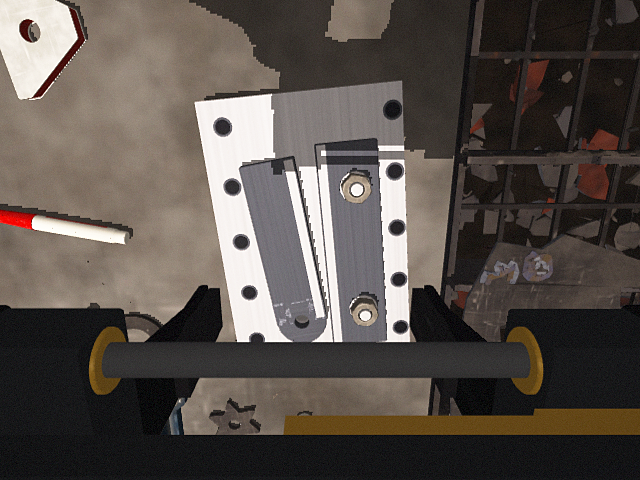

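The wrist view shows the jig with the strap on the left, its eye at (303,322) and free end at (268,163), and the bolted plate on the right with its two nuts.

There are two gauge candidates:
- **Yellow tab:** scene (243,228), side (332,290). It stands in the wooden stand next to the red pin, so it fits the description.
- **Turquoise one:** scene (279,230), side (271,302). It stands loose on the table and is the decoy.

```bash
cat > h.py <<'E'
import numpy as np, cv2
from rig import manip, vision, ticket
def ray(c,uv):
    K,R,t=c["intrinsics"],c["R"],np.array(c["t"])
    d=R.T@np.linalg.solve(K,np.array([uv[0],uv[1],1.0])); o=-R.T@t
    return o,d/np.linalg.norm(d)
def onz(c,uv,z):
    o,d=ray(c,uv); return o+d*(z-o[2])/d[2]
def tri(pairs):
    A=np.zeros((3,3));b=np.zeros(3);rs=[ray(c,p) for c,p in pairs]
    for o,d in rs:
        M=np.eye(3)-np.outer(d,d);A+=M;b+=M@o
    X=np.linalg.solve(A,b)
    return X,[np.linalg.norm((np.eye(3)-np.outer(d,d))@(X-o)) for o,d in rs]
def proj(c,X):
    p=c["intrinsics"]@(c["R"]@np.array(X,float)+c["t"]); return p[:2]/p[2]
def blobs(img,lo,hi,mn=60):
    m=cv2.inRange(cv2.cvtColor(img,cv2.COLOR_BGR2HSV),lo,hi)
    n,l,s,c=cv2.connectedComponentsWithStats(m)
    return [(s[i].tolist(),c[i].round(1).tolist()) for i in range(1,n) if s[i][4]>mn],l
E
python3 - <<'E'
from h import *
cs,cd,cw=[vision.get_calibration(n) for n in("scene","side","wrist")]
for n in("scene","side"):
    im=cv2.imread(f"pics/{n}0.png")
    print(n,"yel",blobs(im,(20,150,120),(32,255,255))[0]); 
    print(n,"red",[b for b in blobs(im,(0,180,60),(4,255,255))[0]]+[b for b in blobs(im,(174,180,60),(180,255,255))[0]])
for nm,uv,z in [("TL",(195,101),24),("TR",(402,81),24),("eye",(303,322),36),("strapL",(240,167),36),("strapR",(294,157),36),("plTL",(316,145),36),("plTR",(377,139),36),("hole",(222,127),24),("holeR",(393,110),24),("gapedge bottom",(333,342),36)]:
    print(nm,onz(cw,uv,z).round(1))
a=cv2.imread("pics/scene0.png")[180:290,190:310]; b=cv2.imread("pics/side0.png")[255:365,245:365]
cv2.imwrite("pics/z0.png",np.hstack([cv2.resize(a,None,fx=3,fy=3),cv2.resize(b,None,fx=3,fy=3)]))
w=cv2.imread("pics/wrist0.png")[70:345,185:420]
cv2.imwrite("pics/z1.png",cv2.resize(w,None,fx=2,fy=2,interpolation=cv2.INTER_CUBIC))
E
```

```text
scene yel [([239, 214, 11, 26, 200], [244.4, 226.8])]
scene red [([222, 210, 12, 16, 163], [228.0, 217.3]), ([175, 282, 31, 24, 66], [189.6, 293.1]), ([199, 339, 35, 17, 174], [217.7, 349.1])]
side yel [([266, 61, 45, 10, 124], [286.8, 65.7]), ([325, 275, 12, 30, 279], [330.4, 289.7]), ([383, 337, 52, 39, 556], [405.6, 353.7])]
side red [([455, 249, 26, 16, 173], [466.7, 256.7]), ([303, 305, 16, 13, 156], [310.3, 311.3]), ([303, 318, 16, 16, 191], [310.9, 325.5])]
TL [519.8  96.9  24. ]
TR [699.1 112.9  24. ]
eye [ 612.1 -112.1   36. ]
strapL [558.   41.4  36. ]
strapR [605.9  50.   36. ]
plTL [625.2  60.3  36. ]
plTR [678.   65.3  36. ]
hole [541.8  75.1  24. ]
holeR [692.7  89.3  24. ]
gapedge bottom [ 642.4 -134.9   36. ]
```

View pics/z0.png

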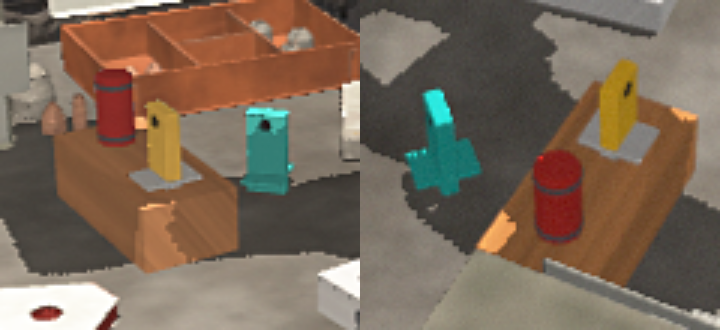

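View pics/z1.png

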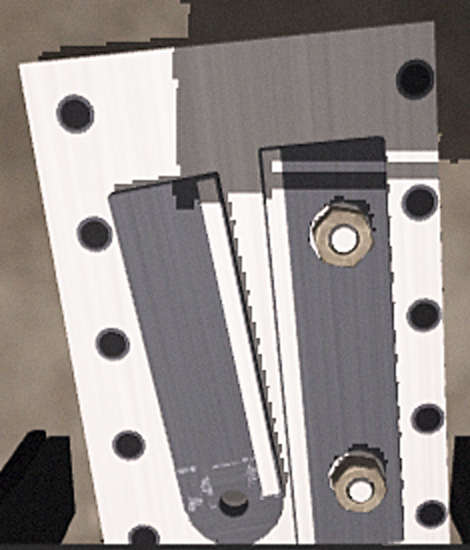

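```bash
python3 - <<'E'
from h import *
cs,cd,cw=[vision.get_calibration(n) for n in("scene","side","wrist")]
print("pin",tri([(cs,(228.3,215.3)),(cd,(311,320.3))]))
print("gauge",tri([(cs,(244.6,227)),(cd,(330.4,289.7))]))
p=lambda x,y:(x/3+190,y/3+180); q=lambda x,y:((x-360)/3+245,y/3+255)
# stand top corners
for nm,a in [("scene near",p(140,207)),("scene right",p(237,185)),("scene left",p(55,140))]: print(nm,onz(cs,a,42).round(1))
for nm,a in [("side R",q(697,120)),("side top",q(598,82)),("side L",q(478,250))]: print(nm,onz(cd,a,42).round(1))
E
```

```text
pin (array([487.21091904, 289.1492014 ,  64.78579404]), [np.float64(0.4105570557292524), np.float64(0.4105570557291187)])
gauge (array([487.53269601, 221.20941759,  65.68794311]), [np.float64(0.11855138820709801), np.float64(0.11855138820708849)])
scene near [455.8 191.1  42. ]
scene right [518.5 188.6  42. ]
scene left [454.  308.7  42. ]
side R [453.8 192.2  42. ]
side top [513.8 189.2  42. ]
side L [515.9 320.1  42. ]
```

```bash
python3 - <<'E'
from h import *
cs,cd,cw=[vision.get_calibration(n) for n in("scene","side","wrist")]
b=onz(cs,(200,233),0);print("cab foot R",b.round(0)); b2=onz(cs,(102,250),0);print("cab foot L",b2.round(0))
for z in(60,80,100,120,140,160): print(z,onz(cd,(440,393),z).round(0),onz(cd,(278,343),z).round(0), onz(cs,(188,150),z).round(0))
for z in(0,40,80,120,160):print("lid",z,onz(cd,(17,325),z).round(0),onz(cd,(165,460),z).round(0))
E
```

```text
cab foot R [464. 380.   0.]
cab foot L [276. 401.   0.]
60 [280. 324.  60.] [512. 344.  60.] [604. 788.  60.]
80 [278. 338.  80.] [503. 358.  80.] [578. 717.  80.]
100 [277. 353. 100.] [494. 371. 100.] [551. 645. 100.]
120 [275. 367. 120.] [484. 385. 120.] [525. 573. 120.]
140 [273. 381. 140.] [475. 399. 140.] [498. 502. 140.]
160 [272. 396. 160.] [466. 412. 160.] [472. 430. 160.]
lid 0 [939. 455.   0.] [576. 535.   0.]
lid 40 [898. 473.  40.] [556. 548.  40.]
lid 80 [856. 492.  80.] [536. 562.  80.]
lid 120 [814. 510. 120.] [515. 576. 120.]
lid 160 [773. 529. 160.] [495. 590. 160.]
```

>>> apply_moves(
  series=[
    [[0.289,-0.138,0.07,0,0,0,1],[0.289,-0.138,0.07,0,0,0,1],[0.289,-0.138,0.07,0,0,0,1],[0.289,-0.138,0.07,0,0,0,1],[0.289,-0.138,0.07,0,0,0,1],[0.289,-0.138,0.07,0,0,0,1],[0.289,-0.138,0.07,0,0,0,1],[0.289,-0.138,0.07,0,0,0,1],[0.289,-0.138,0.07,0,0,0,1],[0.289,-0.138,0.07,0,0,0,1],[0.289,-0.138,0.07,0,0,0,1],[0.289,-0.138,0.07,0,0,0,1]],
  ],
)

```text
t: 1.15
eef_pos: [487.9, 288.2, 169.8]
ee_rot: [0.708, 0.707, 0.0, 0.0]
wrist_force: [-0.5, 0.7, -0.6]
gripper_width: 86.7
```

```bash
python3 - <<'E'
from h import *
s=manip.sense(); print(s["t"],s["eef_pos"],s["ee_rot"],s["wrist_force"])
cw=vision.get_calibration("wrist");im=vision.camera("wrist");cv2.imwrite("pics/w1.png",im)
print(proj(cw,(487,289,88)),proj(cw,(487.5,221,87.5)),proj(cw,s["eef_pos"]))
E
```

```text
1.15 [487.90957154 288.19803118 169.78626943] [7.07540741e-01 7.06672431e-01 2.78009426e-04 3.12424466e-04] [-0.54826312  0.74355317 -0.64352302]
[313.14409122 255.65395214] [314.3037939  350.84593232] [314.56931557 322.28842942]
```

View pics/w1.png

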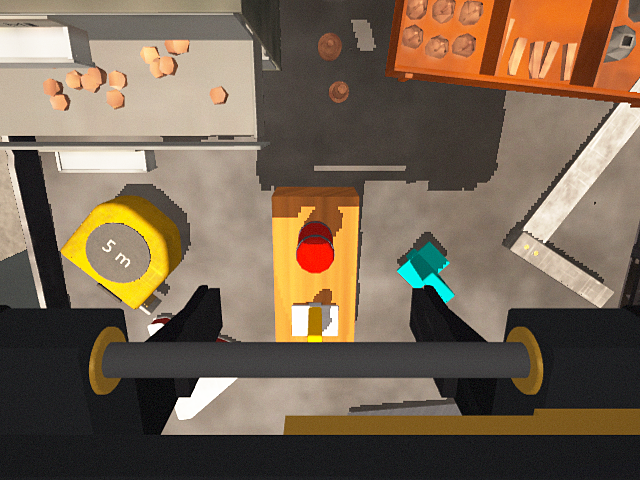

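>>> apply_moves(
  series=[
    [[0.0005,0.001,0.03,0,0,0,0.1],[0.0005,0.001,0.03,0,0,0,0.1],[0.0005,0.001,0.03,0,0,0,0.1],[0.0005,0.001,0.05,0,0,0,0.1],[0.0005,0.001,0.07,0,0,0,0.1],[0.0005,0.001,0.085,0,0,0,0.1],[0.0005,0.001,0.1005,0,0,0,0.1],[0.0005,0.001,0.1005,0,0,0,0.1],[0.0005,0.001,0.1005,0,0,0,-1],[0.0005,0.001,0.1005,0,0,0,-1],[0.0005,0.001,0.1005,0,0,0,-1],[0.0005,0.001,0.1005,0,0,0,-1],[0.0005,0.001,0.1005,0,0,0,-1],[0.0005,0.001,0.1005,0,0,0,-1]],
  ],
)

```text
t: 2.37
eef_pos: [488.3, 289.7, 70.1]
ee_rot: [0.707, 0.707, 0.001, 0.0]
wrist_force: [-0.0, -0.9, 5.0]
gripper_width: 23.0
```

>>> apply_moves(
  series=[
    [[0,0,-0.03,0,0,0,-1],[0,0,-0.06,0,0,0,-1],[0,0,-0.09,0,0,0,-1],[-0.1,0.03,-0.1,0,0,0,-1],[-0.35,0.12,-0.1,0,0,0,-1],[-0.35,0.12,-0.1,0,0,0,-1],[-0.35,0.12,-0.1,0,0,0,-1],[-0.35,0.12,-0.1,0,0,0,-1],[-0.35,0.12,-0.1,0,0,0,-1],[-0.35,0.12,-0.1,0,0,0,-1],[-0.35,0.12,-0.1,0,0,0,-1],[-0.35,0.12,-0.1,0,0,0,-1],[-0.35,0.12,-0.1,0,0,0,-1],[-0.35,0.12,-0.1,0,0,0,-1],[-0.35,0.12,-0.1,0,0,0,-1],[-0.35,0.12,-0.1,0,0,0,-1]],
  ],
)

```text
t: 3.7
eef_pos: [606.9, -59.0, 168.7]
ee_rot: [0.707, 0.708, -0.0, -0.001]
wrist_force: [-0.1, 0.2, -1.4]
gripper_width: 22.8
```

```bash
python3 - <<'E'
from h import *
for i in range(3):
    s=manip.sense(); print(s["t"],s["eef_pos"],s["ee_rot"])
for n in("wrist","scene","side"):
    cw=vision.get_calibration(n);im=vision.camera(n);cv2.imwrite(f"pics/{n}2.png",im)
E
```

```text
3.7 [606.91115271 -59.03440392 168.66543632] [ 7.06695383e-01  7.07517211e-01 -3.24859798e-04 -9.62374351e-04]
3.7 [606.91115271 -59.03440392 168.66543632] [ 7.06695383e-01  7.07517211e-01 -3.24859798e-04 -9.62374351e-04]
3.7 [606.91115271 -59.03440392 168.66543632] [ 7.06695383e-01  7.07517211e-01 -3.24859798e-04 -9.62374351e-04]
```

View pics/wrist2.png

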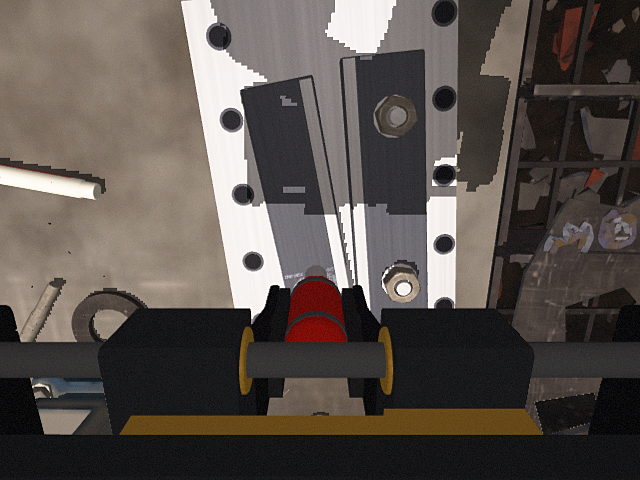

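View pics/side2.png

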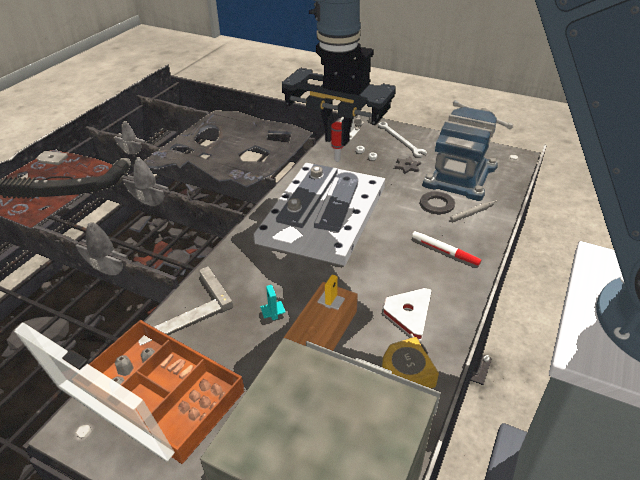

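View pics/scene2.png

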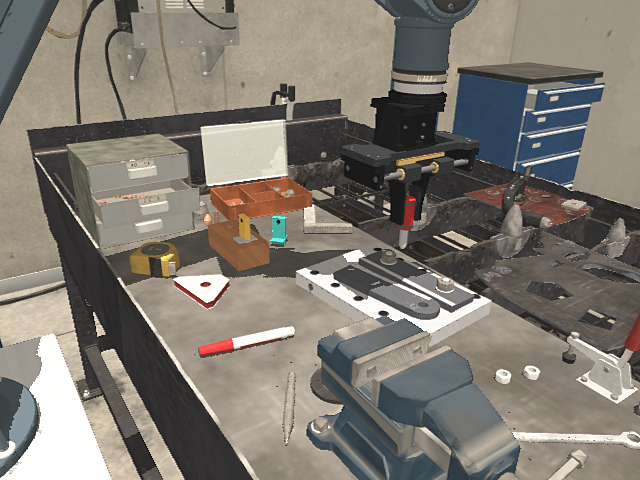

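The pin is held upright in the jaws: wrist (317,310), side (337,133), scene (408,215). Next I'll zoom in on the strap eye in the fixed views.

```bash
python3 - <<'E'
from h import *
a=cv2.imread("pics/scene2.png")[240:340,290:500]; b=cv2.imread("pics/side2.png")[150:270,240:400]
cv2.imwrite("pics/z2.png",cv2.resize(a,None,fx=3.8,fy=3.8,interpolation=cv2.INTER_CUBIC))
cv2.imwrite("pics/z3.png",cv2.resize(b,None,fx=5,fy=5,interpolation=cv2.INTER_CUBIC))
w=cv2.imread("pics/wrist0.png")[270:345,255:355]
cv2.imwrite("pics/z4.png",cv2.resize(w,None,fx=7,fy=7,interpolation=cv2.INTER_CUBIC))
E
```

```text
(no output)
```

View pics/z2.png

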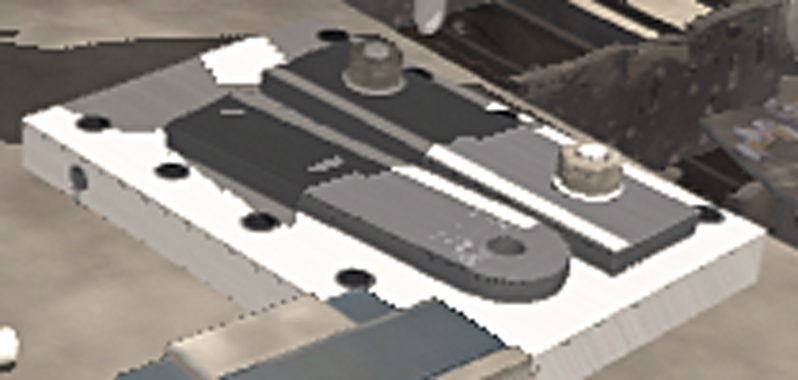

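View pics/z3.png

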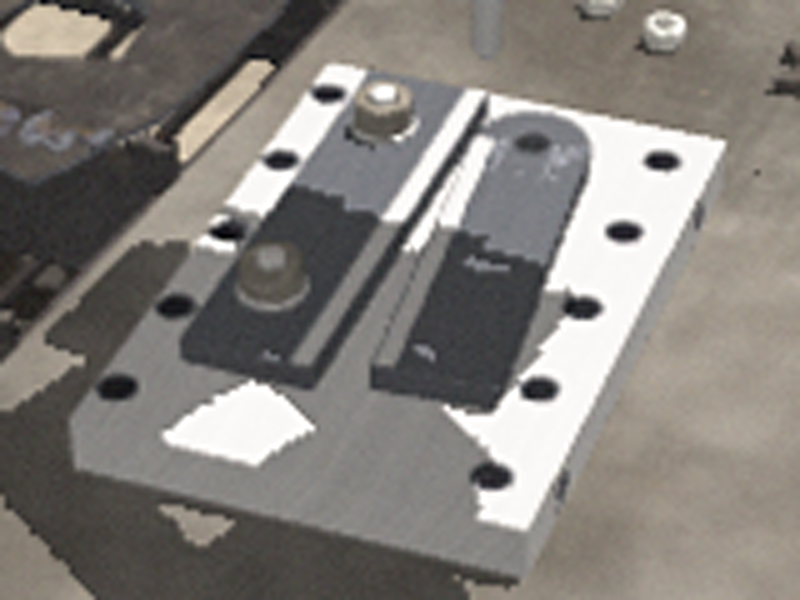

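View pics/z4.png

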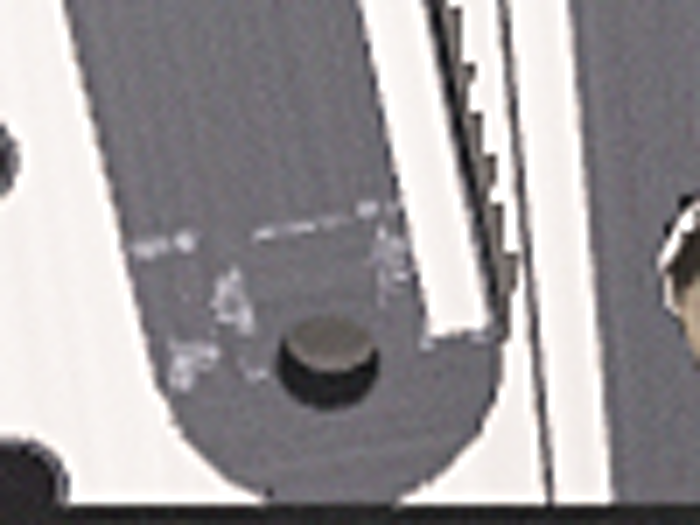

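```bash
cat > jig.py <<'E'
from h import *
cs,cd=[vision.get_calibration(n) for n in("scene","side")]
a=lambda x,y:(x/3.8+290,y/3.8+240); b=lambda x,y:(x/5+240,y/5+150)
if __name__=="__main__":
    eS,eD=a(506,245),b(533,142)
    print("eye scene",onz(cs,eS,36).round(1),"side",onz(cd,eD,36).round(1),"tri",tri([(cs,eS),(cd,eD)]))
    C={(-90,130):onz(cd,b(527,532),24),(90,130):onz(cd,b(75,430),24),(90,-130):onz(cd,b(325,65),24),(-90,-130):onz(cd,b(725,142),24)}
    for k,v in C.items(): print("side corner",k,v.round(1))
    print("scene corner",(-90,130),onz(cs,a(22,118),24).round(1),(90,-130),onz(cs,a(765,235),24).round(1))
    def fit(P,Q):
        P=np.array(P,float);Q=np.array(Q)[:,:2];pc,qc=P.mean(0),Q.mean(0);A=P-pc;B=Q-qc
        th=np.arctan2((A[:,0]*B[:,1]-A[:,1]*B[:,0]).sum(),(A*B).sum());R=np.array([[np.cos(th),-np.sin(th)],[np.sin(th),np.cos(th)]])
        t=qc-R@pc; return th,t,R,(B-A@R.T)
    for nm,P,Q in [("side",list(C),list(C.values())),("scene",[(-90,130),(90,-130)],[onz(cs,a(22,118),24),onz(cs,a(765,235),24)]),("wrist",[(-90,130),(90,130)],[(519.8,96.9),(699.1,112.9)])]:
        th,t,R,res=fit(P,Q); print(nm,np.degrees(th),t.round(1),"hole",(R@(-19,-85)+t).round(1),res.round(1).tolist())
E
python3 jig.py
```

```text
eye scene [ 608.8 -111.6   36. ] side [ 608.1 -109.9   36. ] tri (array([ 608.87807614, -111.17570629,   35.42075202]), [np.float64(0.4197646964556535), np.float64(0.41976469645553854)])
side corner (-90, 130) [516.6  98.4  24. ]
side corner (90, 130) [690.8 119.3  24. ]
side corner (90, -130) [ 722.1 -141.8   24. ]
side corner (-90, -130) [ 542.1 -160.8   24. ]
scene corner (-90, 130) [517.7  96.   24. ] (90, -130) [ 718.4 -148.    24. ]
side 6.285137242785045 [617.9 -21.3] hole [ 608.3 -107.8] [[2.4, 0.3], [-2.3, 1.4], [0.5, -1.2], [-0.6, -0.5]]
scene 4.743019556619606 [618.1 -26. ] hole [ 606.2 -112.3] [[0.1, -0.1], [-0.1, 0.1]]
wrist 5.099334656977068 [621.  -24.6] hole [ 609.6 -110.9] [[-0.0, -0.0], [0.0, 0.0]]
```

```bash
python3 - <<'E'
from h import *
cs,cd=[vision.get_calibration(n) for n in("scene","side")]
a=cv2.imread("pics/scene2.png")[180:260,370:450]; b=cv2.imread("pics/side2.png")[100:180,300:380]
cv2.imwrite("pics/z5.png",np.hstack([cv2.resize(x,None,fx=5,fy=5,interpolation=cv2.INTER_CUBIC) for x in(a,b)]))
X=np.array([607.98,-60.97,165.0])
print(proj(cs,X),proj(cs,X-[0,0,23]),proj(cs,X-[0,0,56]),proj(cd,X),proj(cd,X-[0,0,23]),proj(cd,X-[0,0,56]))
E
```

```text
[407.13882313 211.72392868] [405.70771371 226.51022138] [403.71676021 247.08085055] [337.22716811 134.08976168] [337.11900092 144.86197715] [336.9690308  159.79728692]
```

View pics/z5.png

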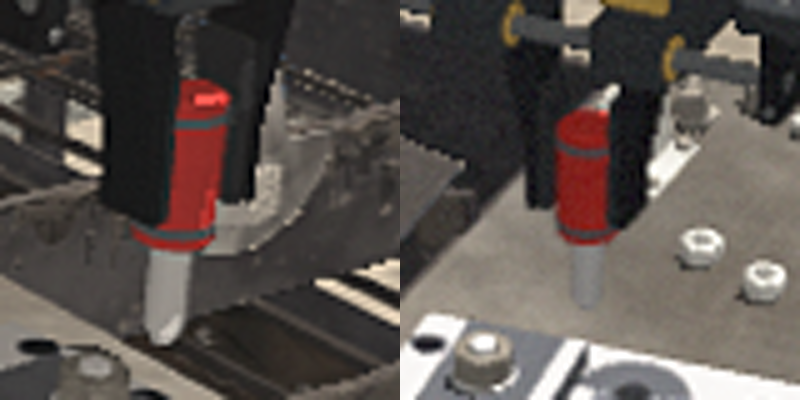

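>>> apply_moves(
  series=[
    [[-0.025,0.001,0.0,0,0,0,-1],[-0.051,0.002,0.02,0,0,0,-1],[-0.051,0.002,0.04,0,0,0,-1],[-0.051,0.002,0.06,0,0,0,-1],[-0.051,0.002,0.06,0,0,0,-1],[-0.051,0.002,0.06,0,0,0,-1],[-0.051,0.002,0.06,0,0,0,-1],[-0.051,0.002,0.06,0,0,0,-1]],
  ],
)

```text
t: 4.52
eef_pos: [611.0, -111.1, 110.5]
ee_rot: [0.707, 0.708, 0.001, 0.001]
wrist_force: [0.4, -0.4, -0.9]
gripper_width: 22.9
```

```bash
python3 - <<'E'
from h import *
P=[]
ims={}
for n in("wrist","scene","side"):
    P.append(manip.sense()["eef_pos"])
    ims[n]=vision.camera(n);cv2.imwrite(f"pics/{n}3.png",ims[n])
P.append(manip.sense()["eef_pos"]);print(np.round(P,1))
z=lambda i,x,y,w,f:cv2.resize(i[y:y+w,x:x+w],(400,400),interpolation=cv2.INTER_CUBIC)
cv2.imwrite("pics/z6.png",np.hstack([z(ims["scene"],385,250,80,5),z(ims["side"],307,120,80,5)]))
cv2.imwrite("pics/z7.png",cv2.resize(ims["wrist"][200:345,220:420],None,fx=4,fy=4,interpolation=cv2.INTER_CUBIC))
E
```

```text
[[ 611.  -111.1  110.5]
 [ 611.  -111.2  110.6]
 [ 610.9 -111.3  110.5]
 [ 610.7 -111.4  110.3]]
```

View pics/z6.png

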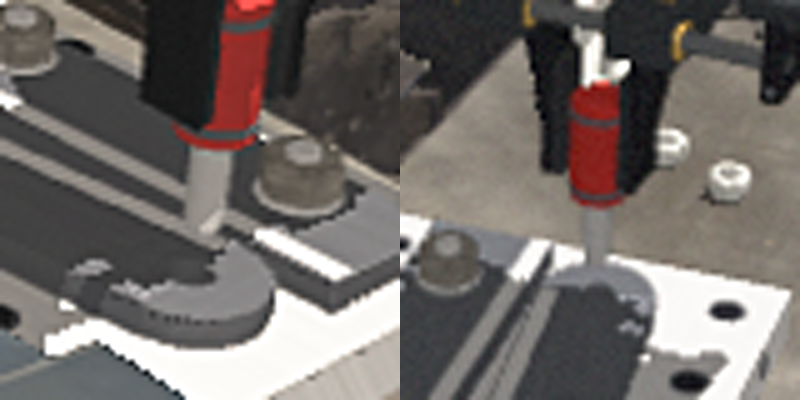

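View pics/z7.png

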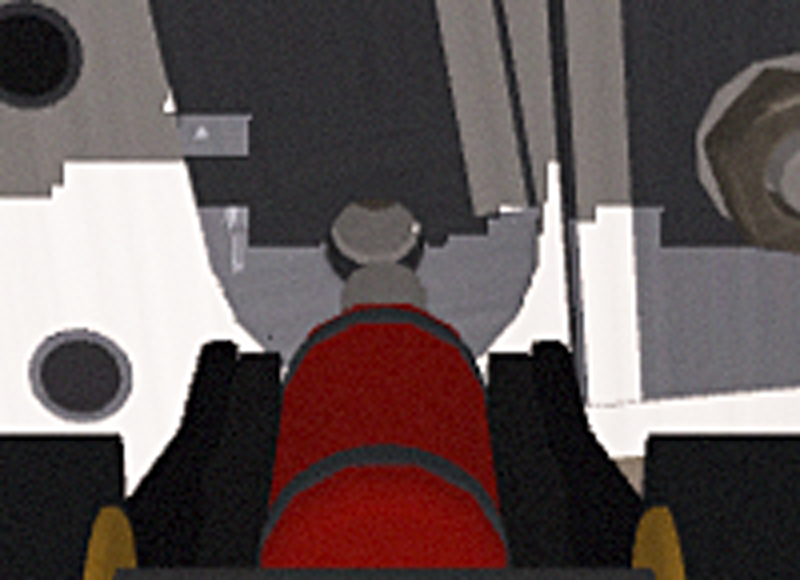

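```bash
python3 - <<'E'
from h import *
from scipy.spatial.transform import Rotation as Ro
cw=vision.get_calibration("wrist"); s=manip.sense(); cs,cd=[vision.get_calibration(n) for n in("scene","side")]
print(s["eef_pos"])
f=lambda x,y:(220+x/4,200+y/4)
print("eye",onz(cw,f(376,240),36), "hole edges",onz(cw,f(328,240),36),onz(cw,f(425,240),36))
print("shoulder ring",s["eef_pos"]-[0,0,27],)
print("shank left/right at z50",onz(cw,f(342,300),52),onz(cw,f(428,300),52), "tip far edge", onz(cw,f(384,263),50))
zs=s["eef_pos"][2]-27
print("ring L,R at", onz(cw,f(288,375),zs),onz(cw,f(487,375),zs),"top ring", onz(cw,f(385,303),zs))
# fixed cams shank axis: scene crop shank x edges at row 190 : ; side row 230
print("tip scene/side",tri([(cs,(385+205/5,250+240/5)),(cd,(307+(596-400)/5,120+262/5))]))
X=np.array([609.98,-111.47,104.5])
for c in(cs,cd): print(proj(c,X-[0,0,23]),proj(c,X-[0,0,56]))
E
```

```text
[ 610.73204313 -111.35385152  110.33606375]
eye [ 610.42753864 -110.74343191   36.        ] hole edges [ 603.21445057 -110.73164626   36.        ] [ 617.7925914  -110.75546585   36.        ]
shoulder ring [ 610.73204313 -111.35385152   83.33606375]
shank left/right at z50 [ 605.63221287 -113.87999007   52.        ] [ 617.76951853 -113.90167918   52.        ] tip far edge [ 611.56825452 -109.07588113   50.        ]
ring L,R at [ 599.76732745 -110.8147613    83.33606375] [ 623.93074649 -110.86269414   83.33606375] top ring [ 611.54138891 -101.41747572   83.33606375]
tip scene/side (array([ 610.8734709 , -113.78581964,   47.55180201]), [np.float64(0.1421949627822921), np.float64(0.1421949627822763)])
[426.97252956 276.91000498] [424.56830719 296.8486882 ]
[346.49555724 159.03455189] [346.18128808 172.73915851]
```

>>> apply_moves(
  series=[
    [[0.0025,-0.0016,0.004,0,0,0,-1],[0.0025,-0.0016,0.008,0,0,0,-1],[0.0025,-0.0016,0.008,0,0,0,-1],[0.0025,-0.0016,0.008,0,0,0,-1],[0.0025,-0.0016,0.008,0,0,0,-1]],
  ],
)

```text
t: 5.08
eef_pos: [608.3, -109.0, 100.9]
ee_rot: [0.707, 0.707, -0.0, -0.0]
wrist_force: [0.3, 0.1, -1.4]
gripper_width: 23.2
```

```bash
python3 - <<'E'
from h import *
s=manip.sense();print(s["eef_pos"],s["wrist_force"])
ims={}
for n in("wrist","scene","side"):
    ims[n]=vision.camera(n);cv2.imwrite(f"pics/{n}4.png",ims[n])
z=lambda i,x,y,w,f:cv2.resize(i[y:y+w,x:x+w],(400,400),interpolation=cv2.INTER_CUBIC)
a=np.hstack([z(ims["scene"],395,270,60,5),z(ims["side"],317,140,60,5)])
cv2.imwrite("pics/z8.png",a)
cv2.imwrite("pics/z9.png",cv2.resize(ims["wrist"][200:345,220:420],None,fx=4,fy=4,interpolation=cv2.INTER_CUBIC))
E
```

```text
[ 608.33659558 -108.97766937  100.88440777] [ 0.26832527  0.12422118 -1.35103038]
```

View pics/z8.png

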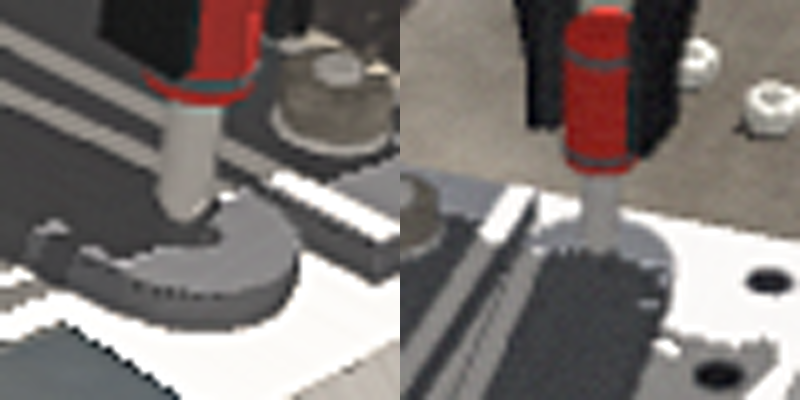

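View pics/z9.png

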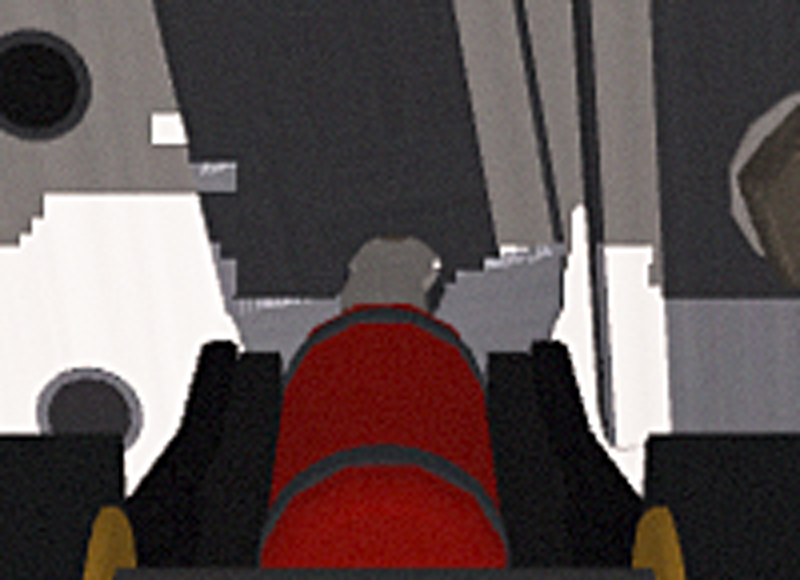

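```bash
python3 - <<'E'
from h import *
cw=vision.get_calibration("wrist"); s=manip.sense(); print(s["eef_pos"])
w=cv2.imread("pics/wrist4.png")
cv2.imwrite("pics/z10.png",cv2.resize(w[250:285,295:340],None,fx=16,fy=16,interpolation=cv2.INTER_NEAREST))
f=lambda x,y:(220+x/4,200+y/4)
print("eye rim R",onz(cw,f(444,280),36),"eye top",onz(cw,f(393,234),36)); zs=s["eef_pos"][2]
print("shank",onz(cw,f(342,300),zs-55),onz(cw,f(428,300),zs-55))
E
```

```text
[ 608.50506811 -109.08253617  101.10184902]
eye rim R [ 617.93307419 -111.21986807   36.        ] eye top [ 610.52201978 -104.11409787   36.        ]
shank [ 603.3685442  -110.18496716   46.10184902] [ 615.30668375 -110.20497822   46.10184902]
```

View pics/z10.png

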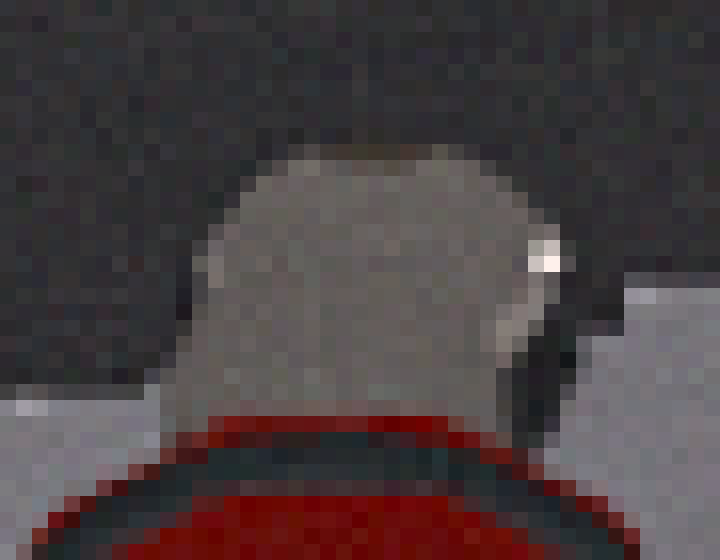

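>>> apply_moves(
  series=[
    [[-0.0005,0.001,0.0,0,0,0,-1],[-0.0005,0.001,0.004,0,0,0,-1],[-0.0005,0.001,0.007,0,0,0,-1],[-0.0005,0.001,0.01,0,0,0,-1],[-0.0005,0.001,0.01,0,0,0,-1],[-0.0005,0.001,0.01,0,0,0,-1]],
  ],
)

```text
t: 5.73
eef_pos: [609.2, -109.4, 90.6]
ee_rot: [0.707, 0.707, -0.0, -0.0]
wrist_force: [0.3, 0.0, -1.4]
gripper_width: 23.3
```

```bash
python3 - <<'E'
from h import *
s=manip.sense();print(s["eef_pos"],s["wrist_force"],s["wrist_torque"])
ims={}
for n in("wrist","scene","side"):
    ims[n]=vision.camera(n);cv2.imwrite(f"pics/{n}5.png",ims[n])
z=lambda i,x,y,w,f:cv2.resize(i[y:y+w,x:x+w],(400,400),interpolation=cv2.INTER_CUBIC)
a=np.hstack([z(ims["scene"],395,270,60,5),z(ims["side"],317,140,60,5)])
cv2.imwrite("pics/z11.png",a)
E
```

```text
[ 609.17329549 -109.41255592   90.60938806] [ 0.26274172  0.04631619 -1.40477018] [ 0.00656334  0.0215642  -0.00934292]
```

View pics/z11.png

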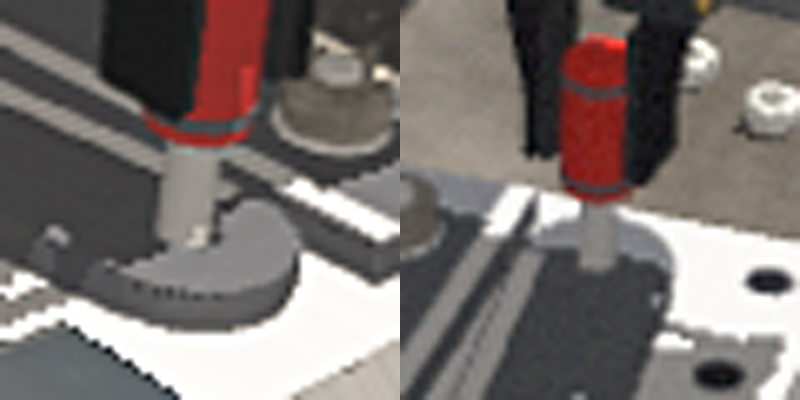

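The pin tip is inside the eye (scene crop (187,240)) and there is no contact force yet. I'll carry on down.

>>> apply_moves(
  series=[
    [[0,0,0.003,0,0,0,-1],[0,0,0.006,0,0,0,-1],[0,0,0.009,0,0,0,-1],[0,0,0.012,0,0,0,-1],[0,0,0.012,0,0,0,-1],[0,0,0.012,0,0,0,-1]],
  ],
)

```text
t: 6.38
eef_pos: [609.4, -109.6, 78.7]
ee_rot: [0.707, 0.707, -0.0, -0.0]
wrist_force: [0.5, -0.5, -2.2]
gripper_width: 22.8
```

>>> apply_moves(
  series=[
    [[0,0,0.003,0,0,0,-1],[0,0,0.006,0,0,0,-1],[0,0,0.009,0,0,0,-1],[0,0,0.012,0,0,0,-1],[0,0,0.012,0,0,0,-1]],
  ],
)

```text
t: 6.8
eef_pos: [609.4, -109.6, 66.4]
ee_rot: [0.707, 0.707, -0.0, 0.0]
wrist_force: [0.8, -0.9, -1.9]
gripper_width: 23.0
```

>>> apply_moves(
  series=[
    [[0,0,0.0015,0,0,0,-1],[0,0,0.003,0,0,0,-1],[0,0,0.0045,0,0,0,-1],[0,0,0.0055,0,0,0,-1],[0,0,0.0055,0,0,0,-1]],
  ],
)

```text
t: 7.22
eef_pos: [609.6, -109.6, 64.0]
ee_rot: [0.707, 0.707, 0.0, 0.0]
wrist_force: [-2.9, 0.7, 13.0]
gripper_width: 23.7
```

```bash
python3 - <<'E'
from h import *
s=manip.sense();print(s["eef_pos"],s["wrist_force"],s["wrist_torque"])
ims={}
for n in("scene","side"):
    ims[n]=vision.camera(n);cv2.imwrite(f"pics/{n}6.png",ims[n])
z=lambda i,x,y,w,f:cv2.resize(i[y:y+w,x:x+w],(400,400),interpolation=cv2.INTER_CUBIC)
a=np.hstack([z(ims["scene"],395,270,60,5),z(ims["side"],317,140,60,5)])
cv2.imwrite("pics/z12.png",a)
E
```

```text
[ 609.63007029 -109.58831554   64.04121133] [-2.87696525  0.6916458  13.04355687] [0.01900442 0.58195651 0.0081008 ]
```

View pics/z12.png

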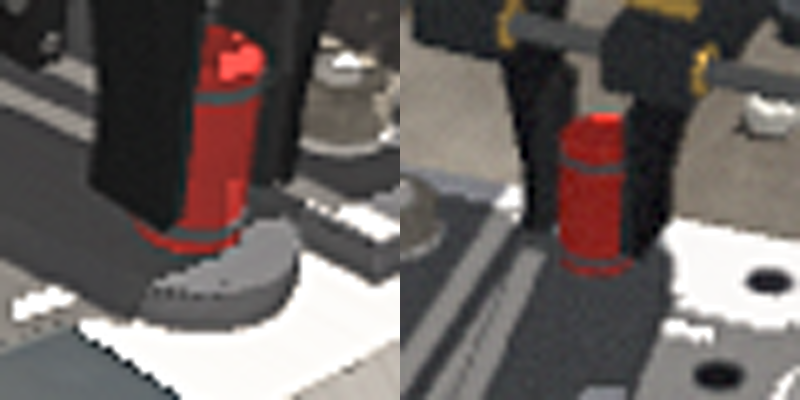

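The shoulder is seated on the strap, with 13 N reaction at the expected height. I'll release, lift, and pause over the jig for a clear look at the gap.

>>> apply_moves(
  series=[
    [[0,0,-0.001,0,0,0,-0.15],[0,0,-0.001,0,0,0,-0.15],[0,0,-0.001,0,0,0,-0.15],[0,0,-0.02,0,0,0,-0.15],[0,0,-0.05,0,0,0,-0.15],[0,0,-0.085,0,0,0,-0.15],[0.03,0.005,-0.12,0,0,0,-0.3],[0.07,0.01,-0.14,0,0,0,-0.3],[0.09,0.011,-0.15,0,0,0,-0.3],[0.09,0.011,-0.15,0,0,0,-0.3],[0.09,0.011,-0.15,0,0,0,-0.3],[0.09,0.011,-0.15,0,0,0,-0.3]],
  ],
)

```text
t: 8.32
eef_pos: [619.8, -19.5, 210.7]
ee_rot: [0.707, 0.707, -0.001, -0.001]
wrist_force: [0.4, -0.4, -0.2]
gripper_width: 30.2
```

```bash
python3 - <<'E'
from h import *
import pickle
s=manip.sense();print(s["t"],s["eef_pos"],s["wrist_force"])
pickle.dump(vision.get_calibration("wrist"),open("cw7.pkl","wb"))
for n in("wrist","side"):cv2.imwrite(f"pics/{n}7.png",vision.camera(n))
w=cv2.imread("pics/wrist7.png")
cv2.imwrite("pics/z13.png",cv2.resize(w[80:345,190:440],None,fx=2.25,fy=2.25,interpolation=cv2.INTER_CUBIC))
cv2.imwrite("pics/z14.png",cv2.resize(w[80:260,240:400],None,fx=3.3,fy=3.3,interpolation=cv2.INTER_CUBIC))
E
```

```text
8.3167 [619.75394036 -19.5414923  210.70695154] [ 0.35738617 -0.35988571 -0.24418512]
```

View pics/z13.png

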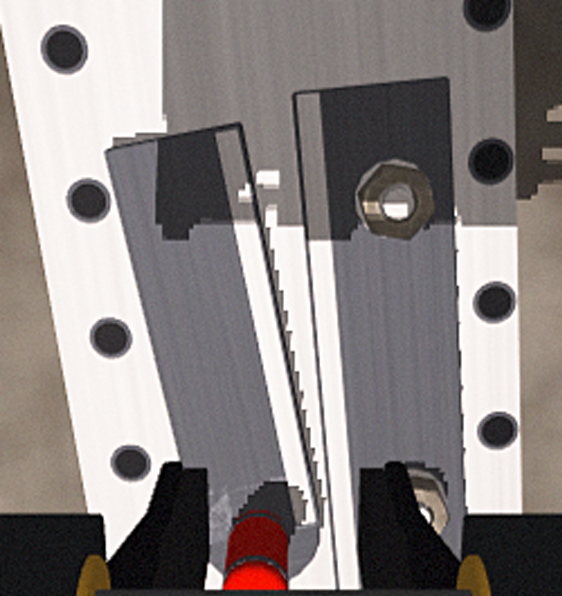

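View pics/z14.png

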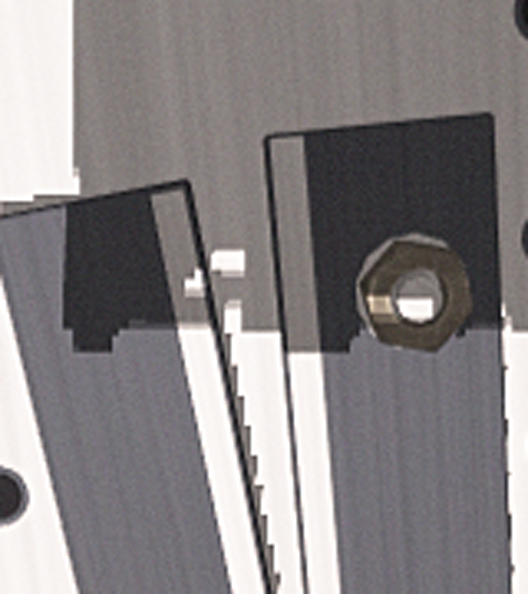

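```bash
python3 - <<'E'
from h import *
import pickle
c=pickle.load(open("cw7.pkl","rb"))
f=lambda x,y:(240+x/3.3,80+y/3.3)
P={k:onz(c,f(*v),36)[:2] for k,v in dict(plA=(266,137),plB=(303,590),stA=(187,182),stB=(268,590),plTR=(492,115),stTL=(0,217)).items()}
for k,v in P.items(): print(k,v.round(1))
d=P["plA"]-P["plB"];print("plate yaw",np.degrees(np.arctan2(-d[0],d[1])))
d=P["stA"]-P["stB"];print("strap yaw",np.degrees(np.arctan2(-d[0],d[1])))
g=lambda x,y:(190+x/2.25,80+y/2.25)
e=onz(c,g(262,590),82);print("pin top-ish",e)
n=onz(c,f(418,293),48);print("nut",n)
E
```

```text
plA [624.   60.2]
plB [634.2 -54.4]
stA [605.1  49.9]
stB [625.  -54.4]
plTR [677.6  65.2]
stTL [559.6  41.7]
plate yaw 5.079609823702739
strap yaw 10.800908337921786
pin top-ish [ 612.70680997 -108.91084879   82.        ]
nut [660.09559173  24.83412886  48.        ]
```

>>> apply_moves(
  series=[
    [[0.241,-0.1325,0.0,0,0,0,-0.3],[0.241,-0.1325,0.0,0,0,0,-0.3],[0.241,-0.1325,0.0,0,0,0,-0.3],[0.241,-0.1325,0.0,0,0,0,-0.3],[0.241,-0.1325,0.03,0,0,0,-0.3],[0.241,-0.1325,0.07,0,0,0,-0.3],[0.241,-0.1325,0.07,0,0,0,-0.3],[0.241,-0.1325,0.07,0,0,0,-0.3],[0.241,-0.1325,0.07,0,0,0,-0.3],[0.241,-0.1325,0.07,0,0,0,-0.3],[0.241,-0.1325,0.07,0,0,0,-0.3]],
  ],
)

```text
t: 9.33
eef_pos: [489.9, 220.4, 142.2]
ee_rot: [0.708, 0.706, 0.001, 0.001]
wrist_force: [0.1, 0.4, 0.4]
gripper_width: 30.7
```

```bash
python3 - <<'E'
from h import *
s=manip.sense();print(s["t"],s["eef_pos"],s["wrist_force"])
c=vision.get_calibration("wrist");w=vision.camera("wrist");cv2.imwrite("pics/wrist8.png",w)
for zz in(87.5,):print(proj(c,(487.5,221.2,zz)))
b,l=blobs(w,(18,120,100),(34,255,255));print(b)
cv2.imwrite("pics/z15.png",cv2.resize(w[220:360,230:400],None,fx=4,fy=4,interpolation=cv2.INTER_CUBIC))
E
```

```text
9.3333 [489.91396019 220.36457304 142.1567796 ] [0.08781543 0.36201122 0.41319697]
[310.12378601 271.98069601]
[([9, 103, 147, 135, 8384], [94.5, 163.6]), ([267, 209, 18, 6, 99], [276.2, 211.6]), ([335, 209, 25, 6, 148], [346.8, 211.5]), ([264, 227, 95, 69, 4409], [311.5, 264.0]), ([222, 327, 17, 68, 643], [228.3, 360.6]), ([393, 327, 17, 68, 635], [402.8, 360.8]), ([138, 409, 424, 26, 8716], [362.7, 423.6])]
```

View pics/z15.png

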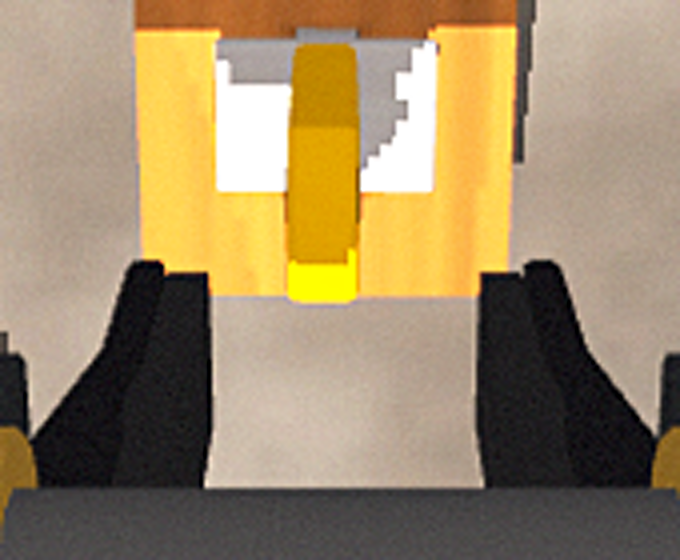

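```bash
python3 - <<'E'
from h import *
s=manip.sense();print(s["t"],s["eef_pos"],s["qd"],s["ee_rot"])
E
```

```text
9.3833 [490.03760174 220.28755501 142.4225605 ] [ 0.00135496 -0.00840062  0.00365789  0.00306123  0.00132887 -0.00022093] [0.70790103 0.70631017 0.00110643 0.00091775]
```

>>> apply_moves(
  series=[
    [[0,-0.0025,0.02,0,0,0,-0.3],[0,-0.0025,0.04,0,0,0,-0.3],[0,-0.0025,0.055,0,0,0,-0.3],[0,-0.0025,0.0635,0,0,0,-0.3],[0,-0.0025,0.0635,0,0,0,-0.3],[0,-0.0025,0.0635,0,0,0,-1],[0,-0.0025,0.0635,0,0,0,-1],[0,-0.0025,0.0635,0,0,0,-1],[0,-0.0025,0.0635,0,0,0,-1],[0,-0.0025,0.0635,0,0,0,-1]],
  ],
)

```text
t: 10.22
eef_pos: [486.2, 221.7, 79.0]
ee_rot: [0.707, 0.707, 0.001, 0.001]
wrist_force: [0.7, -1.4, 2.3]
gripper_width: 10.0
```

>>> apply_moves(
  series=[
    [[0,0,-0.03,0,0,0,-1],[0,0,-0.06,0,0,0,-1],[0,0,-0.08,0,0,-1,-1],[-0.202,0.134,-0.08,0,0,-5.1,-1],[-0.202,0.134,-0.08,0,0,-5.1,-1],[-0.202,0.134,-0.08,0,0,-5.1,-1],[-0.202,0.134,-0.08,0,0,-5.1,-1],[-0.202,0.134,-0.08,0,0,-5.1,-1],[-0.202,0.134,-0.08,0,0,-5.1,-1],[-0.202,0.134,-0.06,0,0,-5.1,-1],[-0.202,0.134,-0.032,0,0,-5.1,-1],[-0.202,0.134,-0.032,0,0,-5.1,-1],[-0.202,0.134,-0.032,0,0,-5.1,-1],[-0.202,0.134,-0.032,0,0,-5.1,-1]],
  ],
)

```text
t: 11.38
eef_pos: [619.5, 20.0, 110.7]
ee_rot: [0.675, 0.738, 0.0, 0.0]
wrist_force: [-0.2, -0.1, -0.6]
gripper_width: 10.0
```

```bash
cat > look.py <<'E'
from h import *
import sys,pickle
k=sys.argv[1]
s=manip.sense();print(s["t"],s["eef_pos"].round(2),s["ee_rot"].round(4),s["wrist_force"].round(1),s["wrist_torque"].round(2),s["gripper_width"])
pickle.dump((vision.get_calibration("wrist"),s),open(f"cw{k}.pkl","wb"))
ims={}
for n in("wrist","scene","side"):
    ims[n]=vision.camera(n);cv2.imwrite(f"pics/{n}{k}.png",ims[n])
r=lambda i,x,y,w,h,W:cv2.resize(i[y:y+h,x:x+w],(W,int(W*h/w)),interpolation=cv2.INTER_CUBIC)
cv2.imwrite(f"pics/f{k}.png",np.hstack([r(ims["scene"],345,210,90,100,400),r(ims["side"],280,150,90,100,400)]))
cv2.imwrite(f"pics/v{k}.png",r(ims["wrist"],220,190,190,150,760))
E
python3 look.py 9
```

```text
11.3833 [619.45  19.99 110.72] [6.747e-01 7.381e-01 1.000e-04 1.000e-04] [-0.2 -0.1 -0.6] [ 0.04  0.   -0.02] 9.987029568056524
```

View pics/f9.png

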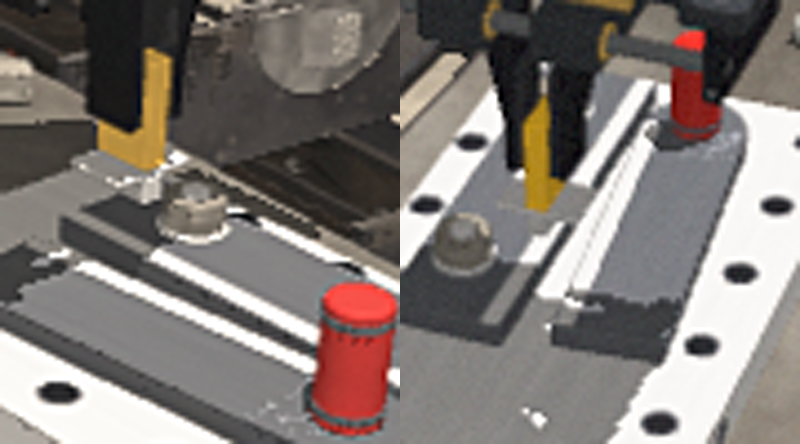

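View pics/v9.png

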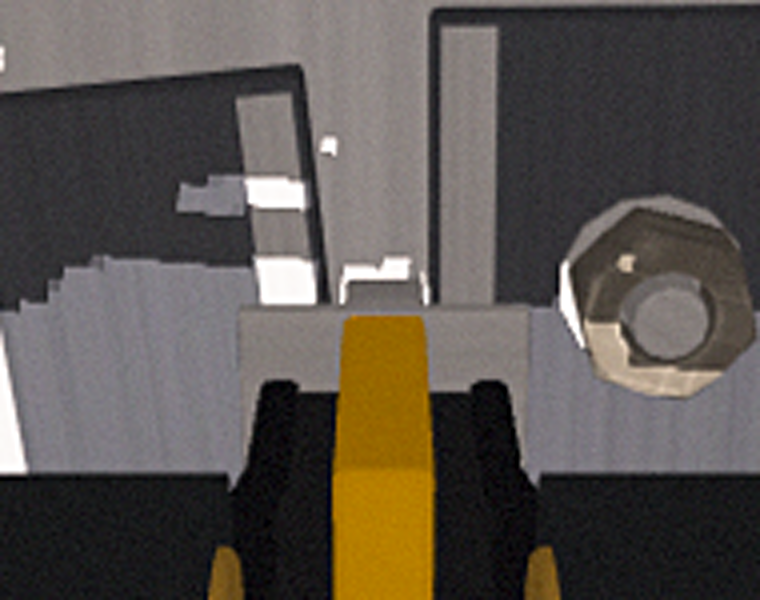

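```bash
python3 - <<'E'
from h import *
import pickle
from scipy.spatial.transform import Rotation as Ro
c,s=pickle.load(open("cw9.pkl","rb"))
f=lambda x,y:(220+x/4,190+y/4)
R=Ro.from_quat(s["ee_rot"]).as_matrix();T=s["eef_pos"]
tool=lambda X:(R.T@(X-T)).round(1)
for n,p,z in [("plate corner",(440,28),36),("plate edge",(440,300),36),("strap corner",(294,95),36),("strap edge",(316,300),36),("strap left corner?",(300,67),36),("flange L",(240,308),T[2]-33),("flange R",(528,308),T[2]-33),("bladeL",(345,290),T[2]-44),("bladeR",(425,290),T[2]-44),("tabL",(335,470),T[2]+9.5),("tabR",(433,470),T[2]+9.5)]:
    X=onz(c,f(*p),z);print(n,X.round(1),"tool",tool(X))
E
```

```text
plate corner [624.7  59.4  36. ] tool [38.8  8.7 74.7]
plate edge [628.8  18.   36. ] tool [-2.8  9.2 74.7]
strap corner [604.6  47.8  36. ] tool [ 29.  -12.3  74.7]
strap edge [610.2  16.4  36. ] tool [-2.7 -9.6 74.7]
strap left corner? [605.1  52.   36. ] tool [ 33.2 -11.4  74.7]
flange L [601.4  30.5  77.7] tool [ 12.1 -17.1  33. ]
flange R [636.6  33.6  77.7] tool [12.  18.3 33. ]
bladeL [614.1  29.9  66.7] tool [10.3 -4.4 44. ]
bladeR [624.5  30.8  66.7] tool [10.3  6.  44. ]
tabL [614.2  31.2 120.2] tool [11.6 -4.2 -9.5]
tabR [623.6  32.  120.2] tool [11.6  5.3 -9.5]
```

>>> apply_moves(
  series=[
    [[0,0,0.015,0,0,0,-1],[0,0,0.022,0,0,0,-1],[0,0,0.026,0,0,0,-1],[0,0,0.029,0,0,0,-1],[0,0,0.031,0,0,0,-1],[0,0,0.031,0,0,0,-1]],
  ],
)

```text
t: 12.03
eef_pos: [619.3, 19.6, 78.9]
ee_rot: [0.675, 0.738, -0.0, -0.0]
wrist_force: [-0.2, 1.0, -0.0]
gripper_width: 9.6
```

```bash
python3 look.py 10
```

```text
12.0333 [619.32  19.6   78.9 ] [ 6.749e-01  7.379e-01 -1.000e-04 -1.000e-04] [-0.2  1.  -0. ] [-0.02 -0.    0.04] 9.63807637374121
```

View pics/v10.png

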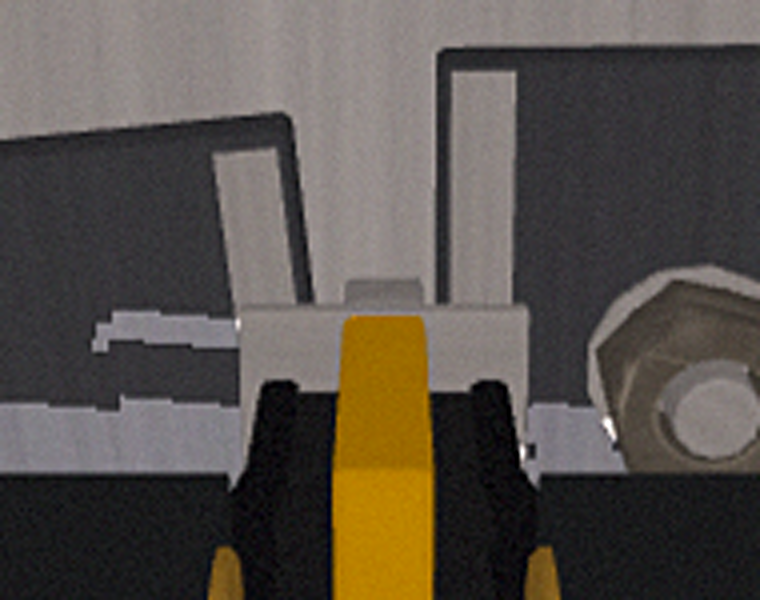

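View pics/f10.png

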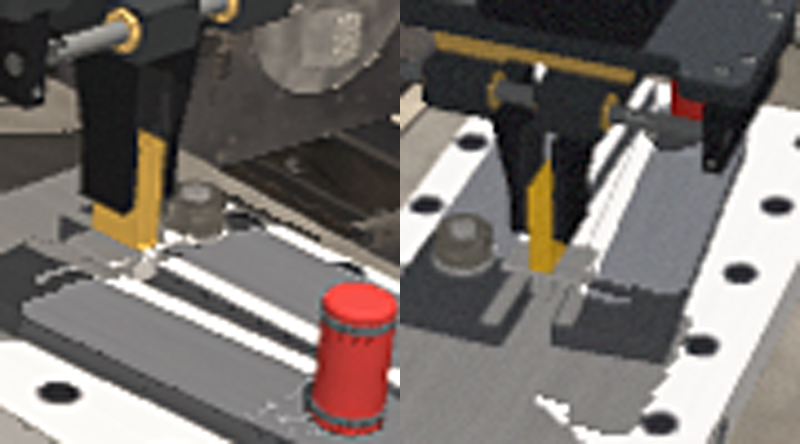

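>>> apply_moves(
  series=[
    [[0,0,0.003,0,0,0,-1],[0,0,0.005,0,0,0,-1],[0,0,0.007,0,0,0,-1],[0,0,0.008,0,0,0,-1],[0,0,0.008,0,0,0,-1]],
  ],
)

```text
t: 12.6
eef_pos: [619.5, 19.5, 72.9]
ee_rot: [0.675, 0.738, 0.0, 0.0]
wrist_force: [-3.0, -0.4, 11.1]
gripper_width: 9.8
```

```bash
python3 look.py 11
```

```text
12.6 [619.48  19.49  72.93] [6.749e-01 7.379e-01 1.000e-04 2.000e-04] [-3.  -0.4 11.1] [0.07 0.58 0.  ] 9.765012631317251
```

View pics/v11.png

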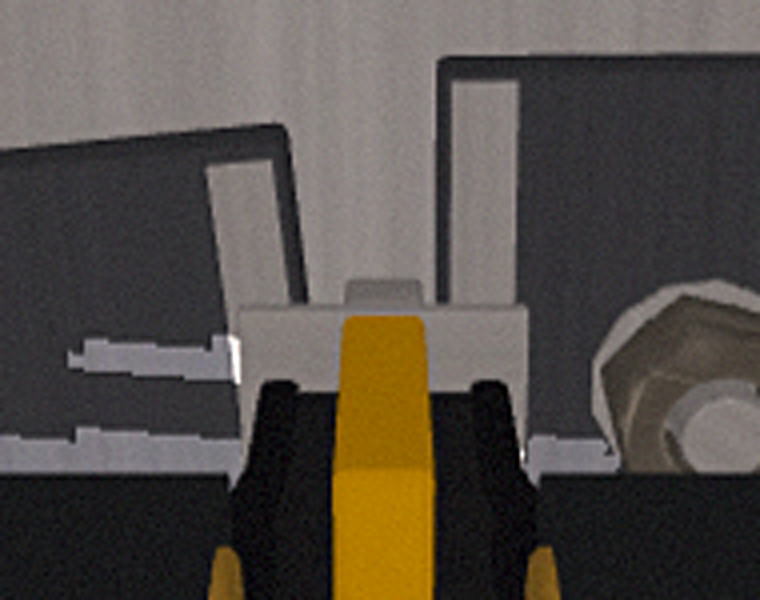

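View pics/f11.png

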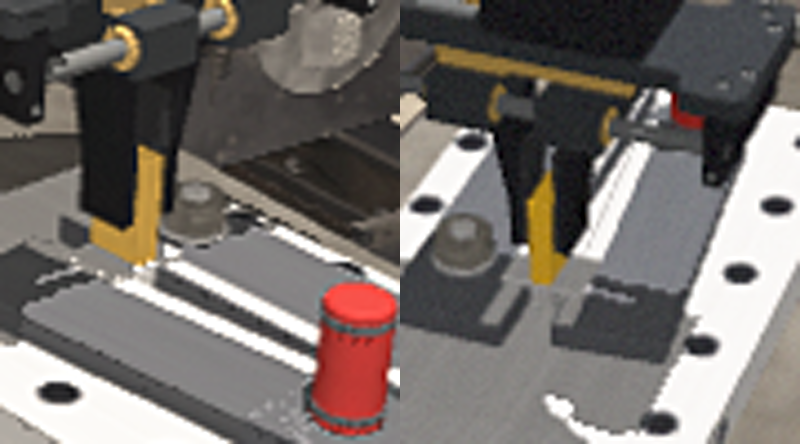

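The gauge is seated: 11 N flange reaction, with the blade between the strap and plate edges. I'll let go and lift clear.

>>> apply_moves(
  series=[
    [[0,0,-0.001,0,0,0,-0.5],[0,0,-0.001,0,0,0,-0.5],[0,0,-0.001,0,0,0,-0.5],[0,0,-0.01,0,0,0,-0.5],[0,0,-0.03,0,0,0,-0.5],[0,0,-0.06,0,0,0,-0.5],[0,0,-0.085,0,0,0,-0.5],[0,-0.04,-0.09,0,0,0,-1],[-0.0045,-0.087,-0.09,0,0,0,-1],[-0.0045,-0.087,-0.09,0,0,0,-1],[-0.0045,-0.087,-0.09,0,0,0,-1],[-0.0045,-0.087,-0.09,0,0,0,-1]],
  ],
)

```text
t: 13.75
eef_pos: [533.7, 7.1, 161.7]
ee_rot: [0.675, 0.738, 0.001, 0.001]
wrist_force: [0.8, 0.2, 0.3]
gripper_width: 1.4
```

```bash
python3 look.py 12
```

```text
13.75 [533.69   7.09 161.68] [6.752e-01 7.377e-01 5.000e-04 8.000e-04] [0.8 0.2 0.3] [ 0.03 -0.    0.07] 1.3587889650699498
```

View pics/wrist12.png

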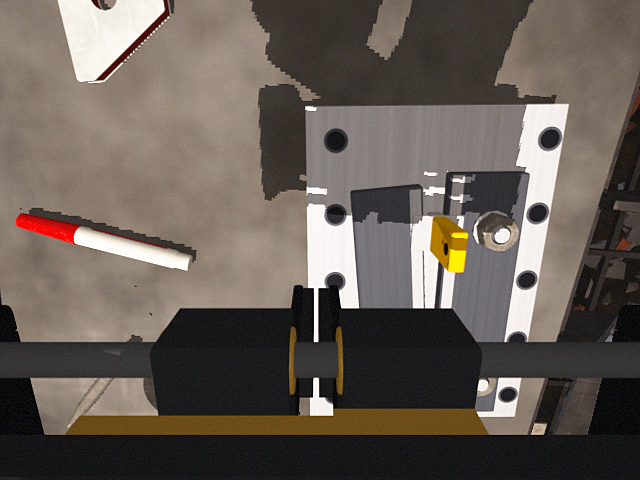

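View pics/f12.png

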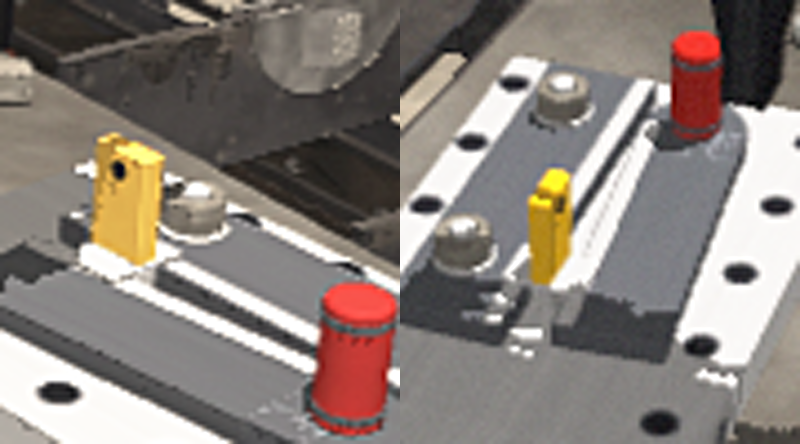

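```bash
python3 - <<'E'
from h import *
import pickle
from scipy.spatial.transform import Rotation as Ro
c,s=pickle.load(open("cw12.pkl","rb"))
R=Ro.from_quat(s["ee_rot"]).as_matrix();T=s["eef_pos"]
tool=lambda X:(R.T@(X-T)).round(1)
for n,p,z in [("strapNW",(352,193),36),("strap W",(357.5,305),36),("strapNE",(412,188),36),("jig W",(306,120),24),("jig W2",(308,300),24),("plate NW",(447,180),36),("tips L",(292,289),T[2]-17),("tips R",(342,289),T[2]-17)]:
    X=onz(c,p,z);print(n,X.round(1),"tool",tool(X))
E
```

```text
strapNW [557.1  41.1  36. ] tool [ 31.9  26.1 125.7]
strap W [571.3 -44.9  36. ] tool [-55.   32.7 125.8]
strapNE [598.6  48.3  36. ] tool [ 35.4  68.1 125.8]
jig W [520.7  87.1  24. ] tool [ 80.9  -6.1 137.6]
jig W2 [533.3 -49.8  24. ] tool [-56.5  -5.6 137.7]
plate NW [622.  56.  36.] tool [ 40.9  92.  125.8]
tips L [522.7  13.7 144.7] tool [  7.6 -10.4  17. ]
tips R [545.4  15.7 144.7] tool [ 7.5 12.4 17. ]
```

>>> apply_moves(
  series=[
    [[-0.003,0,0.03,0,0,0,-1],[-0.003,0,0.06,0,0,0,-1],[-0.003,0,0.09,0,0,0,-1],[-0.003,0,0.108,0,0,0,-1],[-0.003,0,0.116,0,0,0,-1],[-0.003,0.005,0.116,0,0,0,-1],[-0.003,0.01,0.116,0,0,0,-1],[-0.003,0.01,0.116,0,0,0,-1],[-0.003,0.01,0.116,0,0,0,-1]],
  ],
)

```text
t: 14.65
eef_pos: [545.2, 5.1, 46.3]
ee_rot: [0.675, 0.738, 0.001, 0.002]
wrist_force: [-0.6, 0.7, 0.2]
gripper_width: 0.6
```

```bash
python3 look.py 13; python3 -c "
from h import *
i=cv2.imread('pics/scene13.png')[200:340,290:460];cv2.imwrite('pics/s13.png',cv2.resize(i,None,fx=4,fy=4,interpolation=cv2.INTER_CUBIC))"
```

```text
14.65 [545.23   5.05  46.34] [0.6748 0.738  0.001  0.0016] [-0.6  0.7  0.2] [-0.02  0.03  0.  ] 0.5649744733158834
```

View pics/s13.png

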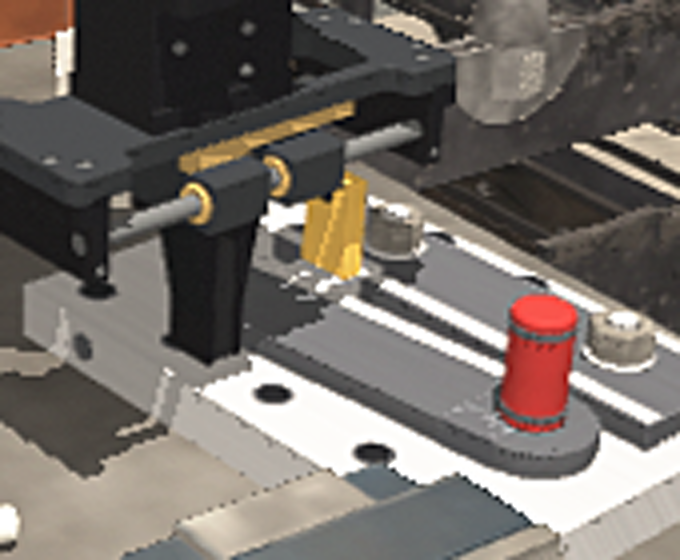

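View pics/wrist13.png

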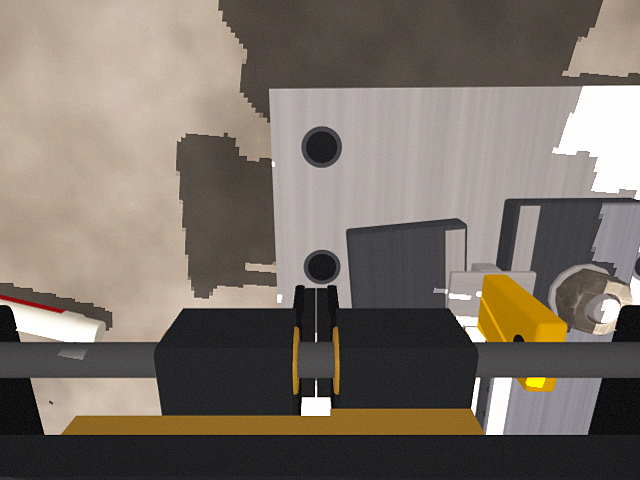

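```bash
python3 - <<'E'
from h import *
from scipy.spatial.transform import Rotation as Ro
s=manip.sense();R=Ro.from_quat(s["ee_rot"]).as_matrix();T=s["eef_pos"];c=vision.get_calibration("scene")
g=lambda p:((proj(c,T+R@np.array(p,float))-[290,200])*4).round()
for p in [(-10,0,17),(-10,-95,-53),(-10,95,-53),(-37,95,-53),(37,95,-53),(37,-95,-53),(-37,-95,-53),(-10,40,-53),(-10,40,-40)]: print(p,g(p))
E
```

```text
(-10, 0, 17) [218. 358.]
(-10, -95, -53) [ 23. 266.]
(-10, 95, -53) [402. 135.]
(-37, 95, -53) [451. 157.]
(37, 95, -53) [320.  99.]
(37, -95, -53) [-54. 219.]
(-37, -95, -53) [ 70. 294.]
(-10, 40, -53) [302. 169.]
(-10, 40, -40) [301. 200.]
```

>>> apply_moves(
  series=[
    [[0,0.002,0,0,0,0,-1],[0,0.004,0,0,0,0,-1],[0,0.006,0,0,0,0,-1],[0,0.006,0,0,0,0,-1],[0,0.006,0,0,0,0,-1]],
  ],
)

```text
t: 15.22
eef_pos: [549.5, 5.7, 45.1]
ee_rot: [0.675, 0.738, 0.0, 0.0]
wrist_force: [-0.6, -0.1, -0.2]
gripper_width: 0.3
```

>>> apply_moves(
  series=[
    [[0,0.0015,0,0,0,0,-1],[0,0.003,0,0,0,0,-1],[0,0.004,0,0,0,0,-1],[0,0.005,0,0,0,0,-1],[0,0.005,0,0,0,0,-1]],
  ],
)

```text
t: 15.63
eef_pos: [552.6, 6.3, 44.8]
ee_rot: [0.675, 0.738, -0.001, -0.002]
wrist_force: [-4.4, -0.8, 3.6]
gripper_width: 0.4
```

```bash
python3 look.py 14
```

```text
15.6333 [552.57   6.3   44.85] [ 0.6748  0.738  -0.0012 -0.0016] [-4.4 -0.8  3.6] [-0.24  0.75  0.07] 0.43063152296043333
```

View pics/wrist14.png

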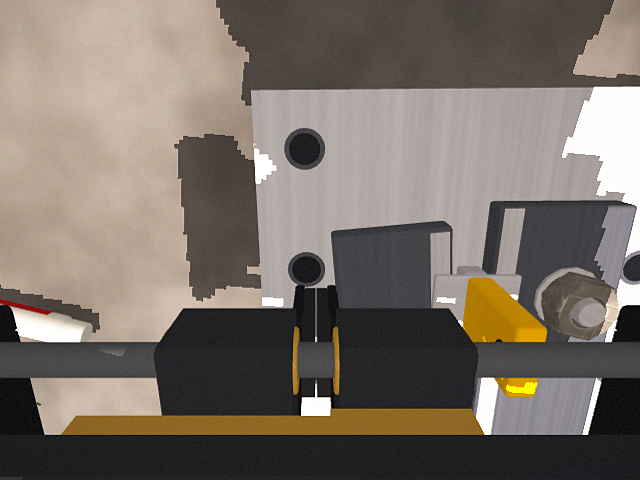

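>>> apply_moves(
  series=[
    [[0,0.001,0,0,0,0,-1],[0,0.002,0,0,0,0,-1],[0,0.003,0,0,0,0,-1],[0,0.003,0,0,0,0,-1]],
  ],
)

```text
t: 16.12
eef_pos: [557.3, 7.0, 44.9]
ee_rot: [0.675, 0.738, 0.0, -0.0]
wrist_force: [-4.3, 3.0, 1.5]
gripper_width: 0.7
```

>>> apply_moves(
  series=[
    [[0,0.001,0,0,0,0,-1],[0,0.002,0,0,0,0,-1],[0,0.003,0,0,0,0,-1],[0,0.003,0,0,0,0,-1]],
  ],
)

```text
t: 16.45
eef_pos: [557.7, 7.1, 44.8]
ee_rot: [0.675, 0.738, -0.002, -0.002]
wrist_force: [-9.0, 0.2, 5.1]
gripper_width: 0.4
```

```bash
python3 look.py 15
```

```text
16.45 [557.73   7.12  44.83] [ 0.6746  0.7381 -0.0018 -0.0024] [-9.   0.2  5.1] [0.09 1.38 0.09] 0.4255775555513125
```

View pics/wrist15.png

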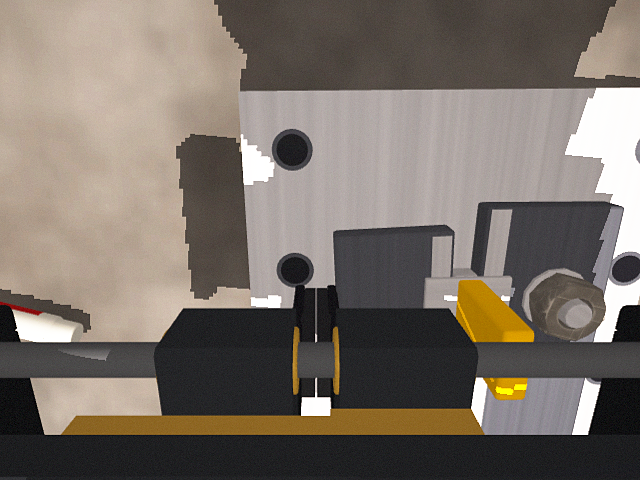

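>>> apply_moves(
  series=[
    [[0,0.0007,0,0,0,0,-1],[0,0.0014,0,0,0,0,-1],[0,0.002,0,0,0,0,-1],[0,0.002,0,0,0,0,-1]],
  ],
)

```text
t: 16.93
eef_pos: [557.9, 7.2, 44.9]
ee_rot: [0.674, 0.738, -0.003, -0.004]
wrist_force: [-10.9, -1.4, 6.9]
gripper_width: 0.5
```

```bash
python3 look.py 16; python3 -c "
from h import *
a=cv2.imread('pics/side16.png')[160:240,280:380];b=cv2.imread('pics/wrist16.png')[190:310,300:460+40]
cv2.imwrite('pics/s16.png',np.vstack([cv2.resize(a,(640,512),interpolation=cv2.INTER_CUBIC)]));cv2.imwrite('pics/t16.png',cv2.resize(b,(800,480),interpolation=cv2.INTER_CUBIC))"
```

```text
16.9333 [557.91   7.18  44.86] [ 0.6744  0.7383 -0.0031 -0.0038] [-10.9  -1.4   6.9] [-0.09  1.9   0.11] 0.4559801418398147
```

View pics/s16.png

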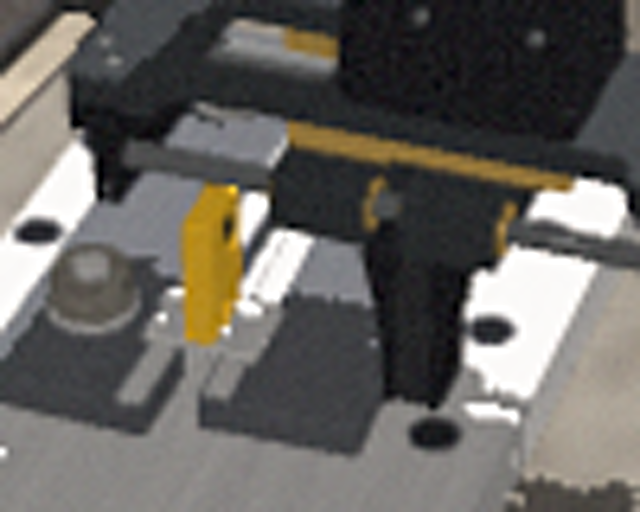

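View pics/t16.png

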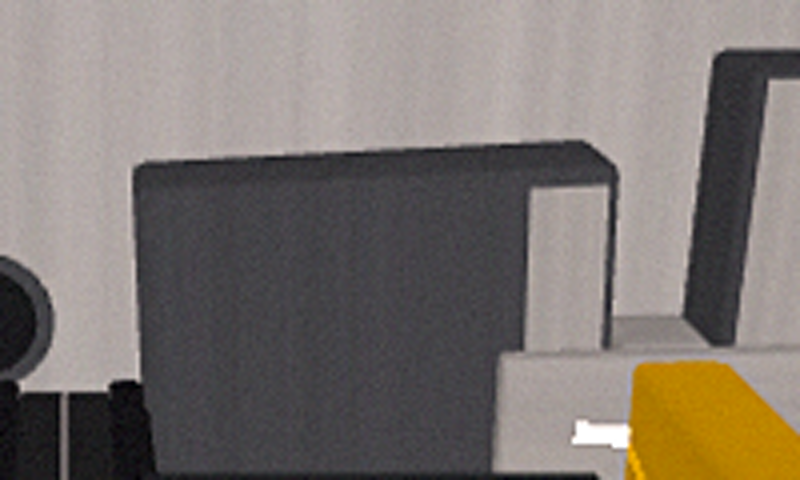

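>>> apply_moves(
  series=[
    [[0,0.001,0,0,0,0,-1],[0,0.002,0,0,0,0,-1],[0,0.003,0,0,0,0,-1],[0,0.003,0,0,0,0,-1],[0,0.003,0,0,0,0,-1]],
  ],
)

```text
t: 17.5
eef_pos: [558.2, 7.3, 44.8]
ee_rot: [0.674, 0.739, -0.005, -0.006]
wrist_force: [-14.5, -2.0, 12.0]
gripper_width: 0.6
```

>>> apply_moves(
  series=[
    [[0,0,-0.0007,0,0,0,-1],[0,0.001,-0.0015,0,0,0,-1],[0,0.001,-0.0015,0,0,0,-1],[0,0.001,-0.0015,0,0,0,-1]],
  ],
)

```text
t: 17.83
eef_pos: [558.3, 7.4, 44.9]
ee_rot: [0.674, 0.739, -0.006, -0.007]
wrist_force: [-13.9, -2.9, 3.5]
gripper_width: 0.7
```

>>> apply_moves(
  series=[
    [[0,0.001,-0.0005,0,0,0,-1],[0,0.002,-0.001,0,0,0,-1],[0,0.003,-0.0015,0,0,0,-1],[0,0.003,-0.0015,0,0,0,-1],[0,0.003,-0.0015,0,0,0,-1]],
  ],
)

```text
t: 18.25
eef_pos: [558.5, 7.8, 45.1]
ee_rot: [0.674, 0.739, -0.008, -0.009]
wrist_force: [-17.3, -4.6, -1.6]
gripper_width: 0.4
```

>>> apply_moves(
  series=[
    [[0,0.0005,0,0,0,0,-1],[0,0.0005,0,0,0,0,-1],[0,0.0005,0,0,0,0,-1],[0,0.0005,0,0,0,0,-1],[0,0.0005,0,0,0,0,-1],[0,0.0005,0,0,0,0,-1],[0,0.0005,0,0,0,0,-1],[0,0.0005,0,0,0,0,-1]],
  ],
)

```text
t: 18.92
eef_pos: [558.5, 7.8, 45.1]
ee_rot: [0.674, 0.739, -0.008, -0.01]
wrist_force: [-17.6, -5.2, -0.4]
gripper_width: 0.2
```

```bash
python3 look.py 17; python3 -c "
from h import *
a=cv2.imread('pics/side17.png')[150:250,280:390];b=cv2.imread('pics/wrist17.png')[190:390,300:560];d=cv2.imread('pics/scene17.png')[200:340,290:460]
cv2.imwrite('pics/s17.png',np.hstack([cv2.resize(a,(440,400),interpolation=cv2.INTER_CUBIC),cv2.resize(d,(360,400),interpolation=cv2.INTER_CUBIC)]));cv2.imwrite('pics/t17.png',cv2.resize(b,(780,600),interpolation=cv2.INTER_CUBIC))"
```

```text
18.9167 [558.52   7.81  45.12] [ 0.6738  0.7388 -0.0081 -0.0098] [-17.6  -5.2  -0.4] [-0.87  3.07  0.1 ] 0.188318231270281
```

View pics/s17.png

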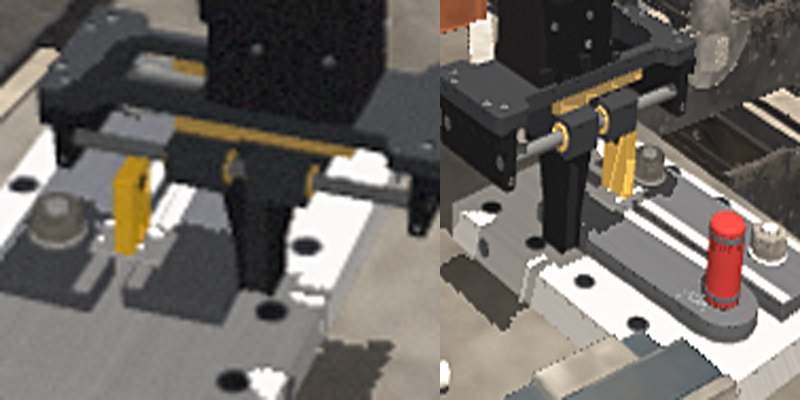

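View pics/t17.png

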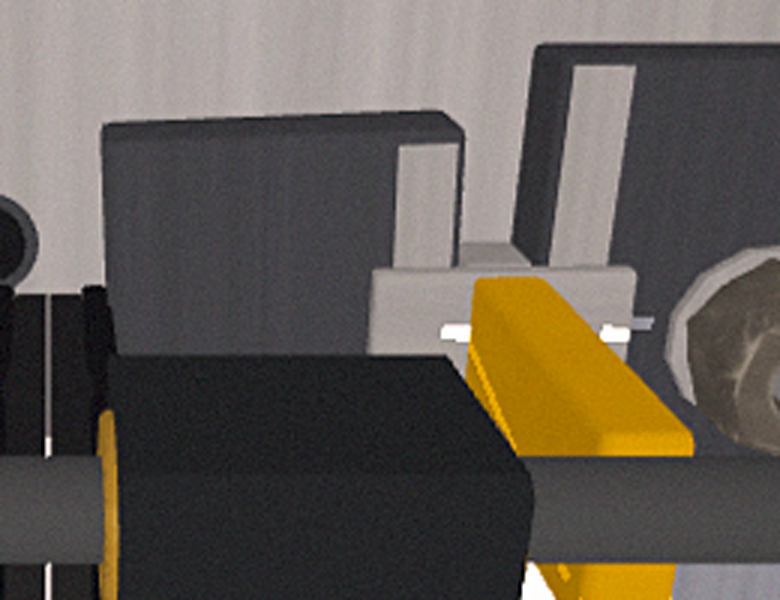

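The push is steady at about 18 N and the strap has stopped moving against the gauge. The gauge stands upright with its flange flat (wrist crop (500,300)), and the pin is home. Handing in now.

```bash
python3 -c "
from h import *
print(manip.sense()['wrist_force']); print(ticket.sign_off())"
```

```text
[-17.82566542  -5.31707018  -1.23755599]
the job is handed in; nothing more can be done
None
```

The strap is set and was handed in at about 19 s of the 72 s allowed, with the arm still holding the push.

- **Pin:** it went through the strap's eye into the jig hole, and the shoulder met the strap's top with a 13 N reaction at about the expected height. It still looked home in the last scene view.
- **Gauge:** I took the yellow gauge from the stand, not the turquoise look-alike. Its centre sits about 129 mm from the eye, in the last third of the gap. The flange met the plates with an 11 N reaction, and I let go before pushing.
- **Push:** closed fingers press the strap's outer edge about 125 mm from the eye, toward jig +x, at 18 N. The tool stopped advancing while the force rose, and the last pictures show the blade held between strap and plate with the flange flat. The vertical force at hand-in was about 1 N, after I relieved a 12 N downward drag.

**Readings that disagreed:**
- The cameras placed the eye up to 2 mm apart, so I lined the pin up by comparing pin and eye in the same pictures.
- Tool position readings drifted by 1–2 mm from the commanded ones.
- My two estimates of the open gap near the gauge were about 15 and 18 mm, both wide enough for the 10 mm blade.
- A side force of about 3 N along the strap's edge remained during the hold.

The magnet, square and marker were not touched.

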